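# Unstack the engine parts and fit the keyed cylinder cover

### The arm

A 6-joint arm with a two-finger parallel gripper is mounted at the origin on the work surface. World frame = base frame: x ahead of the robot, y to its left, z up, the work surface at z = 0. Lengths are in m, angles in degrees, forces in N, time in s.
With the tool pointing down it reaches from about 0.375 to 0.9 m from the base axis. Payload 3.1 kg.
Tool frame: the origin (TCP) lies on the centre line of the jaws, within the pads' length; the fingertips stand 22 mm ahead of it and the grasp point (between the pads) lies 3 mm ahead of it; y points along the fingers, z is the direction in which the jaws open and shut, and the axes are right-handed (so a half turn about y gives the same grasp; the last joint's range is limited). The gripper opens to 87 mm and grips with 3 to 60 N. Pads are 19 mm wide; open, the fingers measure 117 mm over their backs; the gripper's body (75 mm by 190 mm) begins 51 mm behind the grasp point.
Start: joints at [54.746, 30.224, 82.088, -0, 67.689, -10.227], TCP at [0.264, 0.566, 0.245] pointing down, gripper open.
Joint ranges: [-176.69, 176.69], [-43.24, 126.21], [12.49, 139.97], [-82, 262], [0, 151.66], [-163.58, 163.58]. Speed limits (degrees/s): [159.86, 159.86, 180, 180, 180, 180].

### API

Orientations are given as a 3x3 rotation matrix whose columns are the frame's x, y, z axes.
In Python, from rig import bot gives the robot as it stands.
- The arm moves only by the tool jog_arm, never from a script. Its argument "motion" is one flat list of numbers, 6 for each row, row after row: the shift along the tool's x, y, z in mm, then the turn, a rotation vector about the tool's x, y, z in degrees. A call has 1 to 20 rows; each row is the pose to reach, as a shift and turn from the pose commanded when the call began, along the tool's axes at that moment; what a row does not reach only later rows make up. A row lasts 1/8 s, in which the tool goes at most 62.5 mm and 10.7 degrees, less where a joint would pass 70% of its speed; a pose out of reach is approached as far as the arm can. A call with a gripper value outside its range is refused whole. "gripper" is the opening, from 0 (shut) to 1 (fully open), set as the call begins (left out, the last holds). The fingers move at their own pace and stop on an object; the grip force is fixed at half the most. Time passes only in rows, so rows that repeat a pose let the fingers close. It gives the time, the measured TCP pose, the force and the opening at its end, in the units of the state.
- bot.read_state(): the state, without advancing time (a new reading comes with each control period).
- bot.capture(name): name is "side" or "top" or "wrist"; returns (picture, depth): 384x512x3 uint8, red, green, blue; 384x512 float32, m along the optical axis (not along the pixel's ray), 0 where there is no reading.
- bot.get_calibration(name): a dict with "mtx" (3x3 intrinsics, pixels), "pose" (4x4, takes a point from camera to world coordinates); the wrist camera has in their place "hand_eye" (4x4, takes a point from camera to tool coordinates, whose origin is the TCP and whose axes are the tool frame's). Camera axes: x right, y up, looking along -z (the intrinsics and any distortion apply to the point x, -y, -z); pixel columns grow to the right and rows downward; lengths in m; the calibration is good to about 2 mm. The wrist camera is an equidistant fisheye: a pixel r from the principal point sees the ray r / f radians off the axis. A picture is of the moment at which its call begins: read the wrist's pose just before it. get_calibration takes no time and is no camera call.
- bot.hand_in(): hands the job in, once; it reports no verdict.
The state is a dict: "time_s": time; "joint_positions": joint angles; "qvel": joint speeds; "tau": joint torques, N m; "position": TCP position; "tcp_rot": TCP orientation; "force": force on the tool from outside, world axes, zero at the start; "moment": the same for the moment, N m; "opening": opening from 0.0 (shut) to 1.0 (fully open).
Only numpy, scipy, OpenCV 4.12 (cv2) and the standard library are available. Lean on these libraries where they do the work, as an engineer would, in place of code of your own. Each camera call takes 0.05 s, during which the arm holds its last target.

### The job

Take the pile of steam-engine parts apart from the top down and set each part down gently on its own place: the connecting rod lying lengthwise in the middle of the long narrow cork pad, the crosshead in the middle of the square cork pad, the regulator wheel in the middle of the round cork pad. Last of all fit the cylinder cover on top of the cylinder block, the notch in its rim over the block's key, so that it sits flat and centred. Leave the smoke deflector and the screwdriver where they lie.

Things in the scene. Friction and masses are not known exactly. Their poses are not given: they have to be found in the camera images.
- rod_c (a point): Brass connecting rod, top of the pile, flat across the crosshead, about square to the cover's notch direction: 10 mm thick, 102 mm long, 0.12 kg; shank 12 mm wide, big end 26 mm, small end 18 mm across. Point: its balance point on the shank's centre line, half-way up; x runs along the rod to the small end (end centres at x = -34 and +46 mm), z up.
- crosshead_c (a point): Chrome-bright steel crosshead, second from the top: an H seen from above, 36 (x) by 32 (y) by 18 mm high, 0.12 kg. Its flat slide shoes are the faces at x = +/-18 mm (32 mm long, full height); the web between is 20 mm wide in y. Point: its centre, half-way up.
- wheel_c (a point): Knurled brass regulator wheel, third from the top, under the crosshead: a solid disc 44 mm in diameter, 16 mm high, lying flat. The point is at its centre, half-way up. 0.2 kg.
- cover_c (a point): Cast aluminium cylinder cover, bottom of the pile, flat on the desk: a disc 64 mm in diameter, 14 mm thick, 0.12 kg, eight tiny bolt heads on top near the rim, and one notch in the rim, 11 mm wide and 11 mm deep inwards, through the full thickness. Point: its centre, half-way up; x points from the centre to the notch.
- long_pad: Fixed long narrow cork pad for the rod, 150 mm (x) by 56 mm (y), 4 mm thick, no rim. Origin at the centre of its underside on the desk; x is its length.
- square_pad: Fixed square cork pad for the crosshead, 84 mm by 84 mm, 4 mm thick, no rim. Origin at the centre of its underside on the desk.
- round_pad: Fixed round cork pad for the wheel, 90 mm in diameter, 4 mm thick, no rim. Origin at the centre of its underside on the desk.
- cylinder: Fixed aluminium cylinder block on an 84 mm square foot; round flat seat on top, 72 mm across, 40 mm above the desk. A steel key stands 10 mm up from the seat, 6 mm wide, 24.5 to 31.5 mm from the axis, at +x. Origin on the axis at desk height; x points to the key. Seated, the cover shares its axis and x direction, underside at 40 mm, notch clear of the key by 2.5 mm each side.
- deflector: Bystander: loose black plastic smoke deflector lying flat, 48 by 96 mm, up to 18 mm high; origin at the centre of its underside. Not to be moved.
- screwdriver: Bystander: loose screwdriver 160 mm long lying on the desk along its x; origin under its middle. Not to be moved.
Mind the look-alikes: they are no part of the job. Leave any green or purple look-alike of the round_pad alone.

How it is judged (in metres and radians):
On the way, in this order (a step that is already met when the one before it is completed fails the run):
1. the rod lies along the middle of the long pad, released (x of rod_c in the frame of long_pad between -0.018 and 0.018 m and y of rod_c in the frame of long_pad between -0.012 and 0.012 m and angle between the x axis of rod_c and the x axis of long_pad, either way round below 0.25 rad and z of rod_c in the frame of long_pad below 0.012 m and angle between rod_c's own z axis and vertical below 0.1 rad and linear speed of rod below 0.03 m/s and contact force between the fingers and rod below 0.05 N), for 0.2 s.
2. then the crosshead stands in the middle of the square pad, released (horizontal distance between crosshead_c and square_pad below 0.015 m and z of crosshead_c in the frame of square_pad below 0.016 m and angle between crosshead_c's own z axis and vertical below 0.1 rad and linear speed of crosshead below 0.03 m/s and contact force between the fingers and crosshead below 0.05 N), for 0.2 s.
3. then the wheel lies in the middle of the round pad, released (horizontal distance between wheel_c and round_pad below 0.015 m and z of wheel_c in the frame of round_pad below 0.015 m and angle between wheel_c's own z axis and vertical below 0.1 rad and linear speed of wheel below 0.03 m/s and contact force between the fingers and wheel below 0.05 N), for 0.2 s.
4. last, the cover sits flat on the cylinder block with its notch over the key, released (horizontal distance between cover_c and cylinder below 0.006 m and z of cover_c in the frame of cylinder between 0.044 and 0.049 m and angle between the x axis of cover_c and the x axis of cylinder, either way round below 0.2 rad and angle between cover_c's own z axis and vertical below 0.06 rad and linear speed of cover below 0.03 m/s and contact force between the fingers and cover below 0.05 N), for 0.2 s.
At the end, for the whole second after the job is handed in: All released, at rest, flat: rod on the long pad (18 mm along, 12 mm across, 0.25 rad), crosshead within 15 mm of the square pad's centre, wheel within 15 mm of the round pad's, cover seated on the cylinder within 6 mm and 0.2 rad, notch over the key (all of step 1 and all of step 2 and all of step 3 and all of step 4); the robot touches nothing.
It fails at once if a part is slammed or pressed on its place with over 60 N (contact force between rod and long_pad above 60 N or contact force between crosshead and square_pad above 60 N or contact force between wheel and round_pad above 60 N or contact force between cover and cylinder above 60 N).
It fails at once if a part falls freely, faster than 0.6 m/s (dropped from more than about 2 cm) ((linear speed of rod above 0.6 m/s and contact force between the fingers and rod below 0.05 N) or (linear speed of crosshead above 0.6 m/s and contact force between the fingers and crosshead below 0.05 N) or (linear speed of wheel above 0.6 m/s and contact force between the fingers and wheel below 0.05 N) or (linear speed of cover above 0.6 m/s and contact force between the fingers and cover below 0.05 N)).
It fails at once if the smoke deflector is moved by more than 20 mm (distance of deflector from where it was at the start of the episode above 0.02 m).
It fails at once if the screwdriver is moved by more than 20 mm (distance of screwdriver from where it was at the start of the episode above 0.02 m).
It also fails if it takes over 134 s, if anything falls off the work surface, if the arm or the gripper's body presses on something with over 40 N, if the wrist force passes 120 N, or if a joint passes its speed limit or range.

## Working session

There is one attempt and no reset: what is moved stays moved. The work goes in short steps, Python scripts to look and compute and a tool call to move; the robot and the scene stay as the last step left them, time stands still between calls to the robot, and variables do not carry over. Pictures are saved under pics/ and viewed, and the job is handed in when it is done.

Besides the shell and the picture viewer there is one more tool, called after ">>>" by a JSON object that holds its "op" and its "data". jog_arm: Moves the arm, as the interface text tells. Its arguments: {"type":"object","properties":{"motion":{"type":"array","items":{"type":"number"}},"gripper":{"type":"number"}},"required":["motion"]}

```bash
ls; mkdir -p pics; python3 - <<'E'
from rig import bot
import cv2,numpy as np
s=bot.read_state();print(s)
for n in ["top","side","wrist"]:
    c=bot.get_calibration(n);print(n,{k:np.round(np.array(v),4).tolist() if not isinstance(v,str) else v for k,v in c.items()})
    p,d=bot.capture(n);np.savez(f"{n}0.npz",p=p,d=d);cv2.imwrite(f"pics/{n}0.png",p[:,:,::-1])
E
```

```text
pics
{'time_s': 0.0, 'joint_positions': array([ 5.47445620e+01,  3.02782460e+01,  8.21562375e+01, -2.28488857e-03,
        6.76876275e+01, -1.02289953e+01]), 'qvel': array([-0.08213288, -0.01045799, -0.0428911 ,  0.07031521, -0.10370799,
       -0.05061247]), 'tau': array([-1.64837929e-03, -4.40035379e+01, -1.76593351e+01,  6.31833239e-02,
        5.81951207e-02, -1.43095363e-04]), 'position': array([0.26399947, 0.56575742, 0.24358012]), 'tcp_rot': array([[ 9.06118863e-01, -1.20007149e-03,  4.23021471e-01],
       [-4.23023035e-01, -1.76163468e-03,  9.06117216e-01],
       [-3.42196143e-04, -9.99997728e-01, -2.10390830e-03]]), 'force': array([-0.32897677, -0.1263176 , -0.15307015]), 'moment': array([-0.00681535, -0.00906366, -0.00681197]), 'opening': 1.0006503321886568}
top {'mtx': [[378.58, 0.0, 257.2539], [0.0, 378.58, 191.7839], [0.0, 0.0, 1.0]], 'pose': [[0.013, 0.9917, -0.1278, 0.4498], [-0.9995, 0.0092, -0.03, -0.0704], [-0.0286, 0.1282, 0.9913, 1.0565], [0.0, 0.0, 0.0, 1.0]]}
side {'mtx': [[347.0455, 0.0, 250.9787], [0.0, 347.0455, 191.3065], [0.0, 0.0, 1.0]], 'pose': [[0.9951, 0.0585, -0.0794, 0.4962], [-0.0985, 0.5568, -0.8248, -0.9026], [-0.004, 0.8286, 0.5599, 0.6257], [0.0, 0.0, 0.0, 1.0]]}
wrist {'mtx': [[297.3186, 0.0, 255.3144], [0.0, 297.3186, 189.3394], [0.0, 0.0, 1.0]], 'hand_eye': [[0.0013, -0.9586, -0.2849, -0.0784], [-0.0003, 0.2849, -0.9586, -0.1404], [1.0, 0.0014, 0.0, 0.0015], [0.0, 0.0, 0.0, 1.0]]}
```

View pics/top0.png

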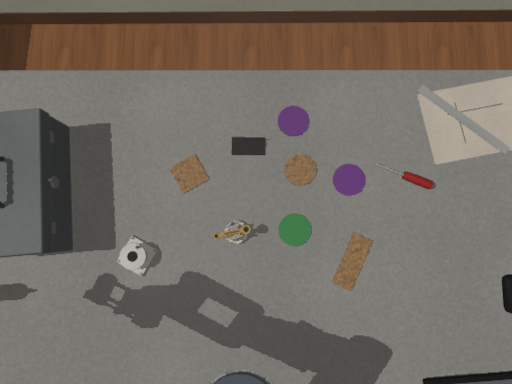

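View pics/side0.png

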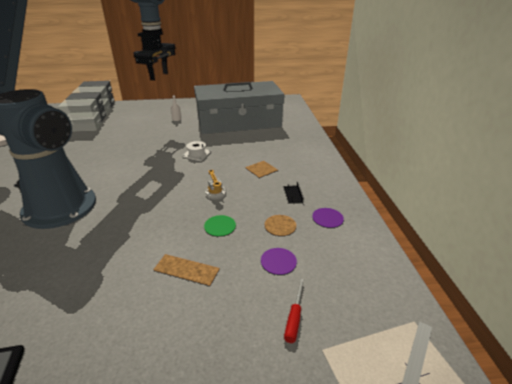

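View pics/wrist0.png

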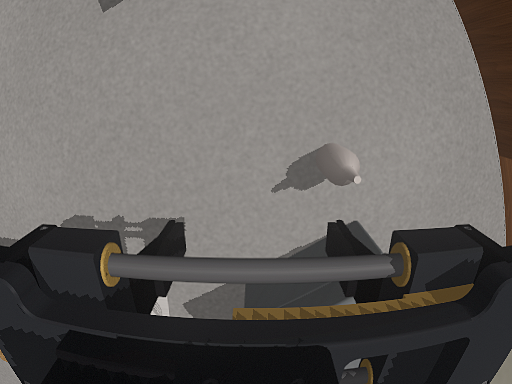

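```bash
cat > h.py <<'E'
import numpy as np,cv2
from rig import bot
def ray(name,px,pose=None):
    c=bot.get_calibration(name);K=np.array(c["mtx"]);px=np.atleast_2d(np.array(px,float))
    u=(px[:,0]-K[0,2])/K[0,0];v=(px[:,1]-K[1,2])/K[1,1]
    if name=="wrist":
        r=np.hypot(u,v)+1e-12
        d=np.c_[u/r*np.sin(r),-v/r*np.sin(r),-np.cos(r)]
        T=pose@np.array(c["hand_eye"])
    else:
        D=c.get("dist",None)
        d=np.c_[u,-v,-np.ones(len(u))];T=np.array(c["pose"])
    return T[:3,3],d@T[:3,:3].T
def onplane(name,px,z,pose=None):
    o,d=ray(name,px,pose);t=(z-o[2])/d[:,2];return o+t[:,None]*d
def project(name,P,pose=None):
    c=bot.get_calibration(name);K=np.array(c["mtx"])
    T=np.array(c["pose"]) if name!="wrist" else pose@np.array(c["hand_eye"])
    q=(np.atleast_2d(P)-T[:3,3])@T[:3,:3]
    x,y,z=q[:,0],-q[:,1],-q[:,2]
    if name=="wrist":
        r=np.hypot(x,y);th=np.arctan2(r,z);x=x/r*th;y=y/r*th
    else: x=x/z;y=y/z
    return np.c_[K[0,0]*x+K[0,2],K[1,1]*y+K[1,2]]
def tcp(s=None):
    s=s or bot.read_state();T=np.eye(4);T[:3,:3]=s["tcp_rot"];T[:3,3]=s["position"];return T
E
python3 - <<'E'
from h import *
for n in ["top","side"]:
    print(bot.get_calibration(n).keys())
    f=np.load(n+"0.npz");hsv=cv2.cvtColor(f["p"],cv2.COLOR_RGB2HSV)
    m=cv2.inRange(hsv,(8,90,60),(22,255,255))
    m[:75 if n=="top" else 130]=0
    k,l,st,ce=cv2.connectedComponentsWithStats(m)
    for i in range(1,k):
        if st[i,4]<80: continue
        cs=cv2.findContours((l==i).astype(np.uint8),0,1)[0][0]
        P=onplane(n,cs[:,0],0.004)[:,:2]
        M=cv2.moments((P*1000).astype(np.float32)[:,None])
        r=cv2.minAreaRect((P*1000).astype(np.float32))
        print(n,ce[i].round(1),st[i,4],"cent",M["m10"]/M["m00"],M["m01"]/M["m00"],"rect",np.round(r[0],1),np.round(r[1],1),round(r[2],1))
f=np.load("top0.npz")["p"]
a=cv2.resize(f[205:275,205:275],None,fx=8,fy=8,interpolation=2);b=cv2.resize(f[235:280,110:160],None,fx=8,fy=8,interpolation=2)
cv2.imwrite("pics/a.png",a[:,:,::-1]);cv2.imwrite("pics/b.png",b[:,:,::-1])
print(onplane("top",[[237,232],[133,257]],0.04),onplane("top",[[248,146],[390,172],[430,185]],0.0))
E
```

```text
dict_keys(['mtx', 'pose'])
top [188.7 173.5] 815 cent 636.4001010867685 156.78859807035266 rect [636.7 156.8] [82.4 81.5] 30.3
top [299.9 169.3] 749 cent 650.6039183837883 -157.9424841263365 rect [ 651.6 -158.1] [86.  84.4] 0.2
top [232.9 231.9] 204 cent 473.6114282295827 24.965464773825424 rect [471.7  30.9] [ 24.5 105.5] 13.9
top [352.  261.3] 1119 cent 397.9647309067572 -299.0666594355638 rect [ 398.  -299.5] [ 55.4 148.1] 65.6
dict_keys(['mtx', 'pose'])
side [429.7 270.1] 6403 cent 976.733137037881 -94.20976485074311 rect [977.  -90.6] [  66.8 1083.1] 0.0
side [261.1 168.6] 299 cent 634.1237518864953 154.04451323468228 rect [634.3 154.4] [85.6 86.3] 30.5
side [214.4 183.6] 178 cent 468.66684639892446 74.72463402236623 rect [468.8  88.6] [ 42.9 147.2] 0.2
side [280.  224.9] 530 cent 648.7103040863373 -160.4923716798502 rect [ 649.2 -161.1] [88.2 84.8] 82.4
side [186.7 269.3] 1128 cent 396.0647139108177 -301.78001532841586 rect [ 396.  -301.6] [ 58.5 150.5] 65.3
[[0.47189979 0.01319099 0.04      ]
 [0.40198219 0.29050483 0.04      ]] [[ 0.7179142  -0.01020288  0.        ]
 [ 0.64547316 -0.41025448  0.        ]
 [ 0.60956493 -0.51940876  0.        ]]
```

```bash
python3 - <<'E'
from h import *
f=np.load("side0.npz")["p"]
a=cv2.resize(f[130:220,160:270],None,fx=7,fy=6,interpolation=2)
cv2.imwrite("pics/c.png",a[:,:,::-1])
E
```

```text
(no output)
```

View pics/a.png

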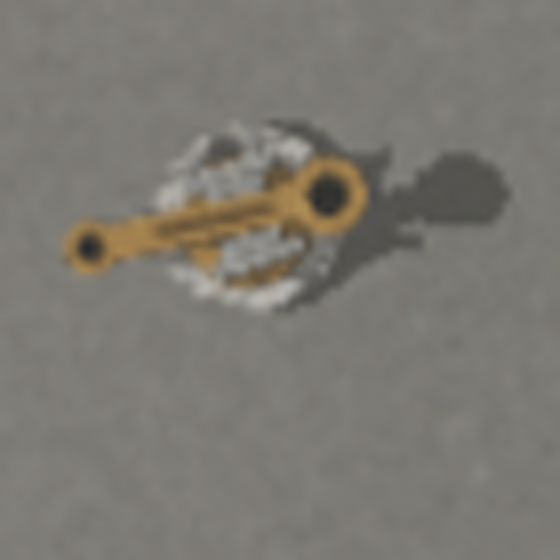

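View pics/b.png

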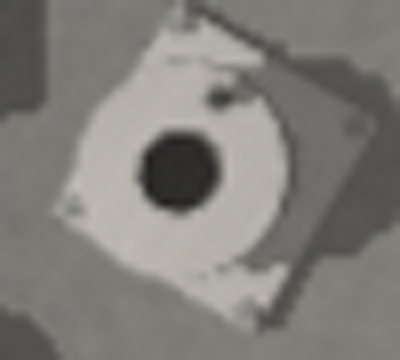

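View pics/c.png

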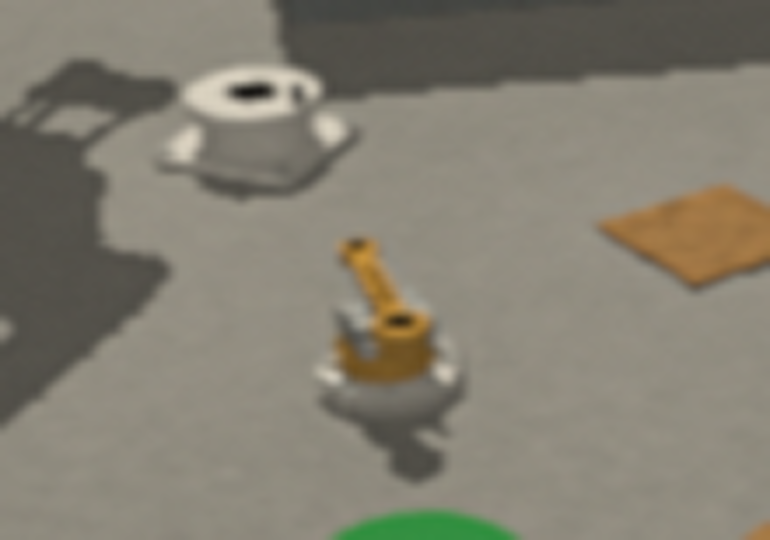

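```bash
cat >> h.py <<'E'
def plan(x,y,z,yaw_z):
    """mm target of TCP (world), yaw of tool z axis deg; prints shift & turn in tool axes from measured"""
    s=bot.read_state();R=s["tcp_rot"];p=s["position"]
    best=None
    for yw in (yaw_z,yaw_z+180):
        a=np.deg2rad(yw);zt=np.array([np.cos(a),np.sin(a),0]);yt=np.array([0,0,-1.]);xt=np.cross(yt,zt)
        Rt=np.c_[xt,yt,zt]
        rv=np.rad2deg(cv2.Rodrigues(R.T@Rt)[0].ravel())
        print("yaw",yw,"shift",(R.T@(np.array([x,y,z])-p*1000)).round(1),"turn",rv.round(2))
    print("t",s["time_s"],"now",(p*1000).round(1),"zyaw",np.rad2deg(np.arctan2(R[1,2],R[0,2])).round(1),"f",s["force"].round(1),"open",s["opening"].round(3),"j",s["joint_positions"].round(0))
E
python3 - <<'E'
from h import *
def cr(pts,x0,y0): return (np.array(pts)+.5)/8-.5+np.array([x0,y0])
e=onplane("top",cr([[88,246],[328,194]],205,205),.058)*1000
print("small,big",e.round(1)); d=e[0]-e[1]; print("len",np.hypot(*d[:2]),"yaw",np.rad2deg(np.arctan2(d[1],d[0])))
u=d/np.linalg.norm(d);c=e[1]+34*u;print("rod_c",c)
k=onplane("top",cr([[180,170]],110,235),.04)*1000;kk=onplane("top",cr([[220,96]],110,235),.05)*1000
print("cyl",k,kk,np.rad2deg(np.arctan2(*(kk-k)[0,[1,0]])))
plan(c[0]-20,c[1],250,np.rad2deg(np.arctan2(d[1],d[0]))-90)
E
```

```text
small,big [[462.2  68.   58. ]
 [480.1 -10.7  58. ]]
len 80.72602771098224 yaw 102.86342455752168
rod_c [472.55300756  22.46553735  58.        ]
cyl [[405.07791506 293.21104649  40.        ]] [[429.93659793 277.57488286  50.        ]] -32.169978895992216
yaw 12.863424557521682 shift [ 400.7   -5.6 -412.7] turn [1.000e-01 5.211e+01 3.000e-02]
yaw 192.86342455752168 shift [ 400.7   -5.6 -412.7] turn [ 3.0000e-02 -1.2789e+02 -1.2000e-01]Traceback (most recent call last):
  File "<stdin>", line 8, in <module>
  File "h.py", line 36, in plan
    print("t",s["time_s"],"now",(p*1000).round(1),"zyaw",np.rad2deg(np.arctan2(R[1,2],R[0,2])).round(1),"f",s["force"].round(1),"open",s["opening"].round(3),"j",s["joint_positions"].round(0))
                                                                                                                                       ^^^^^^^^^^^^^^^^^^
AttributeError: 'float' object has no attribute 'round'
```

```bash
sed -i 's/s\["opening"\].round(3)/round(s["opening"],3)/' h.py
```

>>> {"op": "jog_arm", "data": {"motion": [401, -5, -413, 0, 52, 0, 401, -5, -413, 0, 52, 0, 401, -5, -413, 0, 52, 0, 401, -5, -413, 0, 52, 0, 401, -5, -413, 0, 52, 0, 401, -5, -413, 0, 52, 0, 401, -5, -413, 0, 52, 0, 401, -5, -413, 0, 52, 0, 401, -5, -413, 0, 52, 0, 401, -5, -413, 0, 52, 0, 401, -5, -413, 0, 52, 0, 401, -5, -413, 0, 52, 0, 401, -5, -413, 0, 52, 0, 401, -5, -413, 0, 52, 0]}}

```text
time_s: 1.9
position: [0.4526, 0.0236, 0.2496]
tcp_rot: [[0.227, -0.0, 0.974], [-0.974, 0.0, 0.227], [-0.0, -1.0, -0.0]]
force: [0.4, -0.1, 0.2]
opening: 1.0
```

```bash
cat >> h.py <<'E'
def snap(tag,name="wrist",crop=None,f=1):
    T=tcp();p,d=bot.capture(name);np.savez(f"{tag}.npz",p=p,d=d,T=T)
    q=p if crop is None else p[crop[1]:crop[3],crop[0]:crop[2]]
    cv2.imwrite(f"pics/{tag}.png",cv2.resize(q,None,fx=f,fy=f,interpolation=2)[:,:,::-1])
E
python3 - <<'E'
from h import *
snap("w1");plan(472.5,22.5,72,12.9)
f=np.load("w1.npz");print(project("wrist",[[.4725,.0225,.058]],f["T"]))
E
```

```text
yaw 12.9 shift [  5.3 177.6  19. ] turn [ 0.    0.17 -0.  ]
yaw 192.9 shift [  5.3 177.6  19. ] turn [-1.0000e-02 -1.7983e+02 -0.0000e+00]
t 1.95 now [452.7  23.4 249.6] zyaw 13.1 f [-0.  -0.6  0.5] open 0.998 j [-11.  17. 105.   0.  58. -24.]
[[271.21964471 178.11750679]]
```

View pics/w1.png

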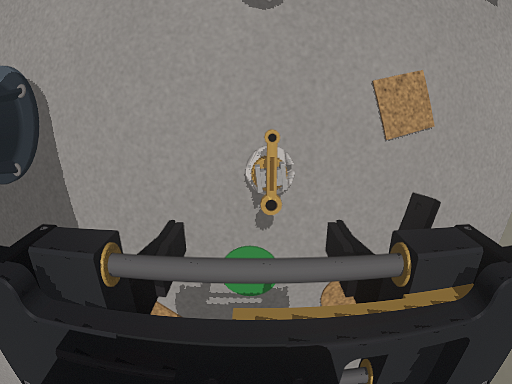

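```bash
python3 - <<'E'
from h import *
f=np.load("w1.npz");p=f["p"];T=f["T"]
g=p.astype(int).sum(2)
def hole(x,y,r=7):
    m=np.zeros_like(g,bool);m[y-r:y+r+1,x-r:x+r+1]=1
    m&=g<120; ys,xs=np.nonzero(m);return [xs.mean(),ys.mean()],len(xs)
hs=[hole(272,137),hole(271,204)];print(hs)
e=onplane("wrist",[h[0] for h in hs],.058,T)*1000
d=e[0]-e[1];u=d/np.linalg.norm(d);print(e.round(1),np.linalg.norm(d),np.rad2deg(np.arctan2(d[1],d[0])),"rodc",e[1]+34*u)
cv2.imwrite("pics/w1c.png",cv2.resize(p[120:225,215:325],None,fx=7,fy=5.5,interpolation=2)[:,:,::-1])
E
```

```text
[([np.float64(271.8222222222222), np.float64(137.35555555555555)], 45), ([np.float64(270.6144578313253), np.float64(204.73493975903614)], 83)]
[[462.   68.5  58. ]
 [479.6  -9.2  58. ]] 79.7286542443539 102.77149058368313 rodc [472.10440444  23.91046117  58.        ]
```

View pics/w1c.png

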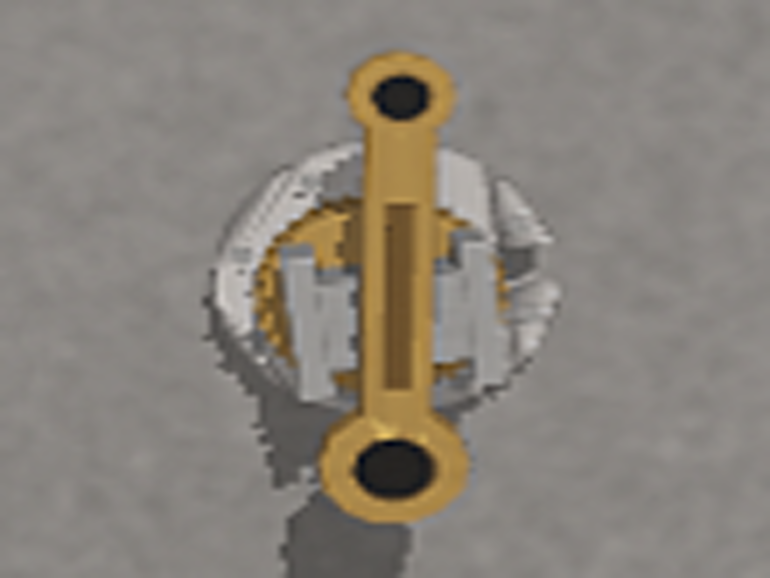

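>>> {"op": "jog_arm", "data": {"motion": [4, 60, 19, 0, 0, 0, 4, 110, 19, 0, 0, 0, 4, 140, 19, 0, 0, 0, 4, 160, 19, 0, 0, 0, 4, 170, 19, 0, 0, 0, 4, 174, 19, 0, 0, 0, 4, 177, 19, 0, 0, 0, 4, 177, 19, 0, 0, 0]}}

```text
time_s: 2.95
position: [0.4728, 0.0228, 0.073]
tcp_rot: [[0.225, 0.001, 0.974], [-0.974, -0.0, 0.225], [0.0, -1.0, 0.001]]
force: [0.1, 0.1, -0.1]
opening: 1.001
```

```bash
python3 - <<'E'
from h import *
snap("w2");snap("s2","side",(160,130,270,220),6)
plan(472,24,72,12.8)
E
```

```text
yaw 12.8 shift [-1.4  1.1 -0.4] turn [-0.06  0.17  0.03]
yaw 192.8 shift [-1.4  1.1 -0.4] turn [ 4.0000e-02 -1.7983e+02  9.0000e-02]
t 3.05 now [472.7  22.8  73.1] zyaw 13.0 f [-0.4 -0.6 -0. ] open 1.002 j [-11.  36. 112.  -0.  32. -24.]
```

View pics/w2.png

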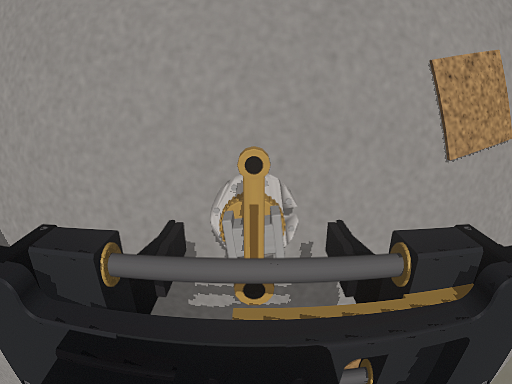

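View pics/s2.png

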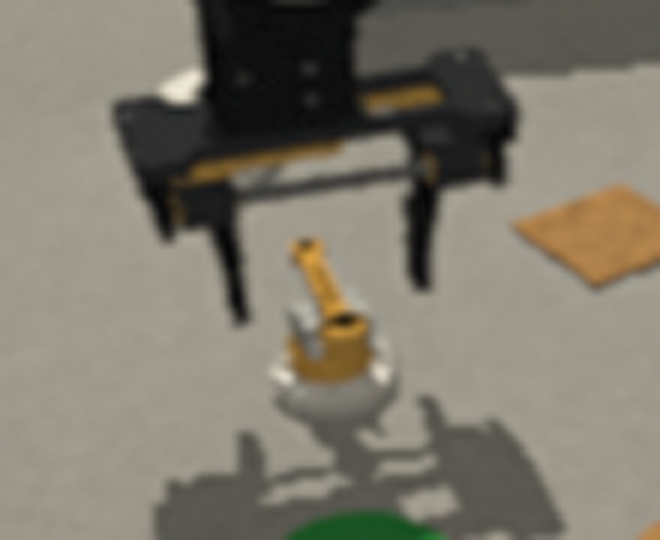

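>>> {"op": "jog_arm", "data": {"motion": [-1, 1, 0, 0, 0, 0, -1, 1, 0, 0, 0, 0, -1, 1, 0, 0, 0, 0, -1, 1, 0, 0, 0, 0, -1, 1, 0, 0, 0, 0, -1, 1, 0, 0, 0, 0, -1, 1, 0, 0, 0, 0, -1, 1, 0, 0, 0, 0, -1, 1, 0, 0, 0, 0, -1, 1, 0, 0, 0, 0], "gripper": 0}}

```text
time_s: 4.3
position: [0.4721, 0.0238, 0.0716]
tcp_rot: [[0.225, -0.0, 0.974], [-0.974, 0.0, 0.225], [-0.0, -1.0, -0.0]]
force: [-0.9, 0.2, 1.1]
opening: 0.133
```

>>> {"op": "jog_arm", "data": {"motion": [-1, -2, 0, 0, 0, 0, -1, -6, 0, 0, 0, 0, -1, -16, 0, 0, 0, 0, -1, -30, 0, 0, 0, 0, -1, -50, 0, 0, 0, 0, -1, -70, 0, 0, 0, 0, -1, -80, 0, 0, 0, 0, -1, -80, 0, 0, 0, 0]}}

```text
time_s: 5.3
position: [0.4724, 0.0247, 0.1525]
tcp_rot: [[0.225, 0.002, 0.974], [-0.974, -0.0, 0.225], [0.001, -1.0, 0.002]]
force: [-0.7, -0.2, -1.8]
opening: 0.134
```

```bash
python3 - <<'E'
from h import *
snap("w3");plan(397,-300,150,-20)
f=np.load("top0.npz");hsv=cv2.cvtColor(f["p"],cv2.COLOR_RGB2HSV)
m=cv2.inRange(hsv,(8,90,60),(22,255,255));m[:,:320]=0;m[:220]=0
cs=cv2.findContours(m,0,1)[0];c=max(cs,key=len)
P=onplane("top",c[:,0],.004)[:,:2].astype(np.float32)*1000
print(cv2.boxPoints(cv2.minAreaRect(P)).round(0))
E
```

```text
yaw -20 shift [ 299.7    1.8 -145.9] turn [-3.000e-02  3.297e+01  0.000e+00]
yaw 160 shift [ 299.7    1.8 -145.9] turn [ 1.0000e-02 -1.4703e+02  5.0000e-02]
t 5.35 now [471.9  24.8 151.8] zyaw 13.0 f [ 0.8  0.6 -2.1] open 0.13 j [-11.  27. 109.  -0.  44. -24.]
[[ 319. -294.]
 [ 454. -355.]
 [ 477. -305.]
 [ 342. -244.]]
```

View pics/w3.png

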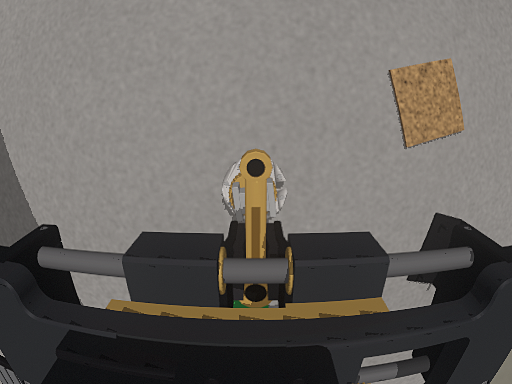

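>>> {"op": "jog_arm", "data": {"motion": [9, 0, -4, 0, -1.6, 0, 30, 0, -15, 0, -5.3, 0, 60, 0, -29, 0, -10.5, 0, 96, 0, -47, 0, -17, 0, 135, 0, -66, 0, -23.7, 0, 174, 0, -85, 0, -30.5, 0, 210, 0, -102, 0, -37, 0, 246, 0, -120, 0, -43, 0, 273, 0, -133, 0, -48, 0, 291, 0, -142, 0, -51, 0, 300, 0, -146, 0, -52.7, 0, 300, 0, -146, 0, -52.7, 0, 300, 0, -146, 0, -52.7, 0]}}

```text
time_s: 6.98
position: [0.3966, -0.2995, 0.1509]
tcp_rot: [[0.911, -0.001, 0.412], [-0.412, 0.002, 0.911], [-0.002, -1.0, 0.001]]
force: [0.7, 0.2, -1.4]
opening: 0.134
```

```bash
python3 - <<'E'
from h import *
snap("w4");plan(397,-300.5,30,65.7)
E
```

```text
yaw 65.7 shift [  0.8 121.1  -1. ] turn [-0.05 -0.02 -0.08]
yaw 245.7 shift [  0.8 121.1  -1. ] turn [ 1.3000e-01  1.7998e+02 -7.0000e-02]
t 7.025 now [ 396.8 -299.4  151.1] zyaw 65.7 f [ 0.1 -0.  -0.9] open 0.132 j [ -50.   29.  105.    0.   46. -116.]
```

View pics/w4.png

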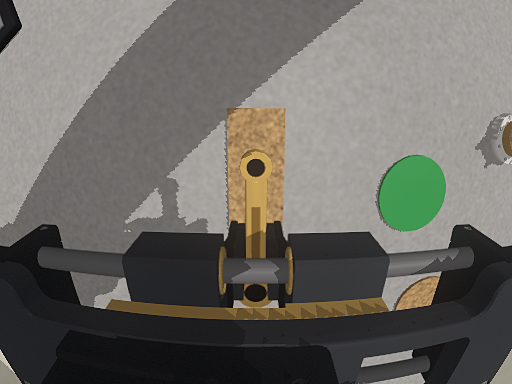

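>>> {"op": "jog_arm", "data": {"motion": [1, 20, -1, 0, 0, 0, 1, 50, -1, 0, 0, 0, 1, 80, -1, 0, 0, 0, 1, 100, -1, 0, 0, 0, 1, 112, -1, 0, 0, 0, 1, 118, -1, 0, 0, 0, 1, 121, -1, 0, 0, 0, 1, 122, -1, 0, 0, 0, 1, 122.5, -1, 0, 0, 0, 1, 122.5, -1, 0, 0, 0]}}

```text
time_s: 8.28
position: [0.3977, -0.3018, 0.0294]
tcp_rot: [[0.911, 0.0, 0.412], [-0.412, -0.001, 0.911], [0.001, -1.0, -0.0]]
force: [-0.0, 0.5, -1.6]
opening: 0.131
```

>>> {"op": "jog_arm", "data": {"motion": [0, 0.5, 0, 0, 0, 0, 0, 1, 0, 0, 0, 0, 0, 1.5, 0, 0, 0, 0, 0, 1.5, 0, 0, 0, 0]}}

```text
time_s: 8.78
position: [0.3975, -0.3017, 0.0276]
tcp_rot: [[0.911, -0.0, 0.412], [-0.412, 0.0, 0.911], [-0.0, -1.0, 0.0]]
force: [-0.6, -0.5, -0.8]
opening: 0.134
```

>>> {"op": "jog_arm", "data": {"motion": [0, 0.5, 0, 0, 0, 0, 0, 1, 0, 0, 0, 0, 0, 1, 0, 0, 0, 0]}}

```text
time_s: 9.15
position: [0.3975, -0.3017, 0.0275]
tcp_rot: [[0.911, 0.0, 0.412], [-0.412, -0.0, 0.911], [0.0, -1.0, -0.0]]
force: [-1.9, 1.1, 8.9]
opening: 0.134
```

Contact (8.9 N). Back off slightly, release, rise.

>>> {"op": "jog_arm", "data": {"motion": [0, -0.5, 0, 0, 0, 0, 0, -0.5, 0, 0, 0, 0, 0, -0.5, 0, 0, 0, 0, 0, -0.5, 0, 0, 0, 0, 0, -0.5, 0, 0, 0, 0, 0, -0.5, 0, 0, 0, 0, 0, -10, 0, 0, 0, 0, 0, -40, 0, 0, 0, 0, 0, -80, 0, 0, 0, 0, 0, -130, 0, 0, 0, 0, 0, -180, 0, 0, 0, 0, 0, -180, 0, 0, 0, 0], "gripper": 1}}

```text
time_s: 10.65
position: [0.3993, -0.3035, 0.211]
tcp_rot: [[0.911, 0.007, 0.412], [-0.412, -0.008, 0.911], [0.009, -1.0, -0.004]]
force: [-0.0, 0.3, -0.8]
opening: 0.999
```

```bash
python3 - <<'E'
from h import *
snap("w5");plan(452.6,23.5,200,13)
E
```

```text
yaw 13 shift [-84.6   7.7 319.3] turn [-0.   52.68  0.3 ]
yaw 193 shift [-84.6   7.7 319.3] turn [   0.36 -127.32    0.  ]
t 10.7 now [ 398.1 -302.3  208.8] zyaw 65.7 f [ 0.  -0.2  0. ] open 1.0 j [ -50.   23.  102.   -0.   54. -116.]
```

View pics/w5.png

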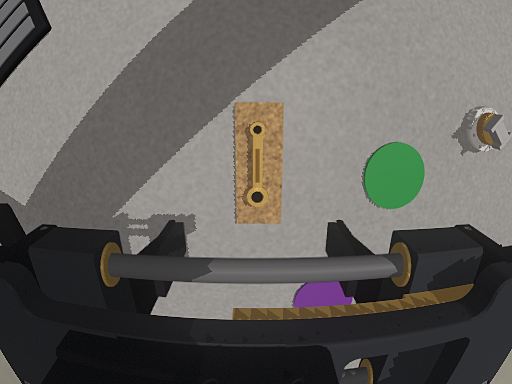

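>>> {"op": "jog_arm", "data": {"motion": [-85, 8, 319, 0, 52.7, 0, -85, 8, 319, 0, 52.7, 0, -85, 8, 319, 0, 52.7, 0, -85, 8, 319, 0, 52.7, 0, -85, 8, 319, 0, 52.7, 0, -85, 8, 319, 0, 52.7, 0, -85, 8, 319, 0, 52.7, 0, -85, 8, 319, 0, 52.7, 0, -85, 8, 319, 0, 52.7, 0]}}

```text
time_s: 11.82
position: [0.4512, 0.0228, 0.1981]
tcp_rot: [[0.223, -0.001, 0.975], [-0.975, -0.0, 0.223], [-0.0, -1.0, -0.001]]
force: [0.1, 0.2, -0.2]
opening: 0.997
```

```bash
python3 - <<'E'
from h import *
f=np.load("w5.npz");T=f["T"]
e=onplane("wrist",[[257.5,129.5],[257,197]],.014,T)*1000
c=onplane("wrist",[[235,102.5],[283,102.5],[282.5,223],[236,223]],.004,T)*1000
u=(e[0]-e[1])/np.linalg.norm(e[0]-e[1]);print("rod",e[1]+34*u,"pad",c.mean(0),np.linalg.norm(e[0]-e[1]))
snap("w6",crop=(190,110,330,230),f=5);print(tcp().round(3))
E
```

```text
rod [ 398.41269537 -300.84460066   14.        ] pad [ 397.19248555 -297.67607153    4.        ] 80.29142158424823
[[ 0.222 -0.001  0.975  0.451]
 [-0.975 -0.     0.222  0.023]
 [-0.    -1.    -0.001  0.198]
 [ 0.     0.     0.     1.   ]]
```

View pics/w6.png

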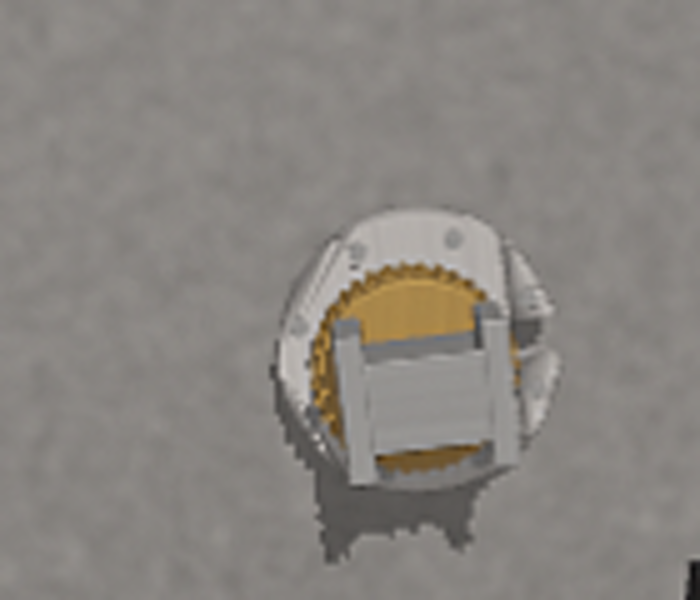

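```bash
python3 - <<'E'
from h import *
T=np.load("w6.npz")["T"]
q=(np.array([[334,339],[508,318],[520,464],[351,485]])+.5)/5-.5+np.array([190,110])
c=onplane("wrist",q,.048,T)*1000;print(c.round(1))
a=c[1]-c[0];b=c[3]-c[0];print(np.linalg.norm(a),np.linalg.norm(b),c.mean(0))
d1=(c[1]-c[0])+(c[2]-c[3]);d2=(c[0]-c[3])+(c[1]-c[2])
y1=np.rad2deg(np.arctan2(d1[1],d1[0]));y2=np.rad2deg(np.arctan2(d2[1],d2[0]))-90;print(y1,y2)
m=c.mean(0);plan(m[0],m[1],56,(y1+y2)/2)
E
```

```text
[[451.6  28.8  48. ]
 [484.8  41.   48. ]
 [495.2  11.4  48. ]
 [462.   -0.8  48. ]]
35.38331234419021 31.44748008241235 [473.40827118  20.09006488  48.        ]
20.102464427208943 19.335600655473584
yaw 19.719032541341264 shift [  7.4 142.2  21.1] turn [ 0.04 -6.87 -0.01]
yaw 199.71903254134128 shift [  7.4 142.2  21.1] turn [1.0000e-02 1.7313e+02 6.0000e-02]
t 11.875 now [451.3  22.7 198.2] zyaw 12.8 f [-0.5  0.5 -0.2] open 1.001 j [-11.  21. 109.  -0.  50. -24.]
```

>>> {"op": "jog_arm", "data": {"motion": [7.5, 40, 21, 0, -6.9, 0, 7.5, 80, 21, 0, -6.9, 0, 7.5, 110, 21, 0, -6.9, 0, 7.5, 130, 21, 0, -6.9, 0, 7.5, 139, 21, 0, -6.9, 0, 7.5, 143, 21, 0, -6.9, 0, 7.5, 143.5, 21, 0, -6.9, 0, 7.5, 143.5, 21, 0, -6.9, 0]}}

```text
time_s: 12.88
position: [0.4741, 0.0213, 0.0557]
tcp_rot: [[0.34, 0.001, 0.94], [-0.94, -0.0, 0.34], [0.001, -1.0, 0.001]]
force: [0.4, -0.4, -0.3]
opening: 1.002
```

```bash
python3 - <<'E'
from h import *
plan(473.4,20.1,54.5,19.7)
E
```

```text
yaw 19.7 shift [ 0.9  1.2 -1. ] turn [-0.07  0.17  0.04]
yaw 199.7 shift [ 0.9  1.2 -1. ] turn [ 7.0000e-02 -1.7983e+02  1.1000e-01]
t 12.875 now [474.1  21.3  55.7] zyaw 19.9 f [ 0.4 -0.4 -0.3] open 1.002 j [-11.  38. 112.  -0.  30. -31.]
```

>>> {"op": "jog_arm", "data": {"motion": [1, 1, -1, 0, 0, 0, 1, 1, -1, 0, 0, 0, 1, 1, -1, 0, 0, 0, 1, 1, -1, 0, 0, 0, 1, 1, -1, 0, 0, 0, 1, 1, -1, 0, 0, 0, 1, 1, -1, 0, 0, 0, 1, 1, -1, 0, 0, 0, 1, 1, -1, 0, 0, 0], "gripper": 0}}

```text
time_s: 14.0
position: [0.4729, 0.0202, 0.054]
tcp_rot: [[0.34, -0.0, 0.94], [-0.94, 0.0, 0.34], [-0.0, -1.0, -0.0]]
force: [-0.3, -0.1, -0.0]
opening: 0.414
```

>>> {"op": "jog_arm", "data": {"motion": [1, -1, -1, 0, 0, 0, 1, -6, -1, 0, 0, 0, 1, -16, -1, 0, 0, 0, 1, -30, -1, 0, 0, 0, 1, -50, -1, 0, 0, 0, 1, -70, -1, 0, 0, 0, 1, -80, -1, 0, 0, 0, 1, -80, -1, 0, 0, 0]}}

```text
time_s: 15.0
position: [0.4729, 0.0188, 0.1351]
tcp_rot: [[0.34, 0.002, 0.94], [-0.94, -0.0, 0.34], [0.001, -1.0, 0.002]]
force: [-0.4, 0.2, -1.9]
opening: 0.411
```

```bash
python3 - <<'E'
from h import *
snap("w7",crop=(130,110,380,300),f=3);plan(635.5,155.5,133,30.3)
E
```

```text
yaw 30.3 shift [-73.1   1.5 199.8] turn [ -0.03 -10.43   0.03]
yaw 210.3 shift [-73.1   1.5 199.8] turn [-4.0000e-02  1.6957e+02 -5.0000e-02]
t 15.05 now [472.4  18.9 134.4] zyaw 19.9 f [ 0.3  1.  -1.3] open 0.411 j [-11.  29. 110.  -0.  41. -31.]
```

View pics/w7.png

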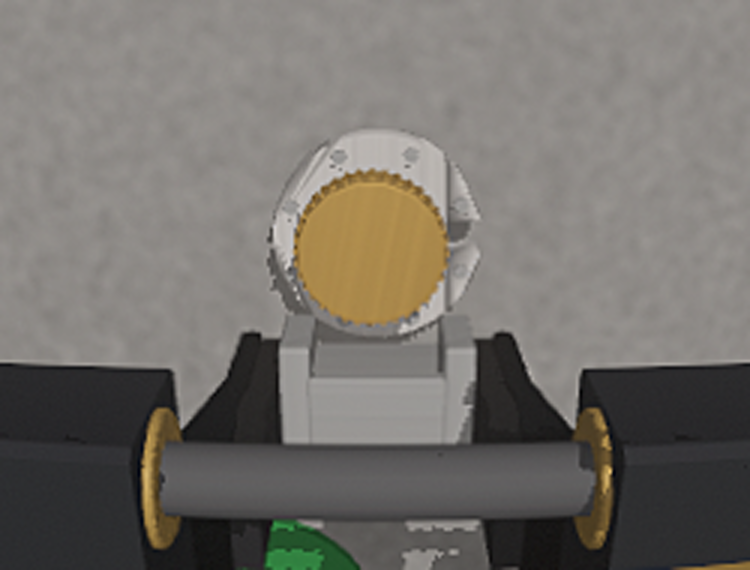

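>>> {"op": "jog_arm", "data": {"motion": [-4, 0, 10, 0, -0.5, 0, -12, 0, 32, 0, -2, 0, -24, 0, 66, 0, -3.4, 0, -38, 0, 104, 0, -5.4, 0, -51, 0, 140, 0, -7.3, 0, -63, 0, 172, 0, -9, 0, -70, 0, 192, 0, -10, 0, -73, 0, 200, 0, -10.4, 0, -73, 0, 200, 0, -10.4, 0, -73, 0, 200, 0, -10.4, 0]}}

```text
time_s: 16.3
position: [0.6346, 0.155, 0.1335]
tcp_rot: [[0.504, -0.002, 0.864], [-0.864, -0.0, 0.504], [-0.001, -1.0, -0.002]]
force: [0.6, 0.8, -1.0]
opening: 0.413
```

```bash
python3 - <<'E'
from h import *
snap("w8");plan(635.5,155.5,28,30.3)
T=np.load("w7.npz")["T"]
print("wheel",onplane("wrist",[[371/3+130-.3,248/3+110-.3]],.030,T)*1000)
E
```

```text
yaw 30.3 shift [-1.000e-01  1.058e+02  1.100e+00] turn [ 0.09 -0.06 -0.03]
yaw 210.3 shift [-1.000e-01  1.058e+02  1.100e+00] turn [5.0000e-02 1.7994e+02 1.4000e-01]
t 16.35 now [634.8 154.9 133.8] zyaw 30.2 f [ 0.3  0.  -1.2] open 0.407 j [  4.  40.  83.  -0.  57. -26.]
wheel [[471.44481806  21.93706378  30.        ]]
```

View pics/w8.png

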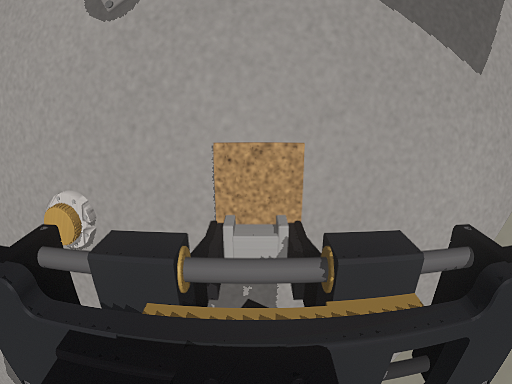

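>>> {"op": "jog_arm", "data": {"motion": [0, 20, 1, 0, 0, 0, 0, 50, 1, 0, 0, 0, 0, 78, 1, 0, 0, 0, 0, 92, 1, 0, 0, 0, 0, 100, 1, 0, 0, 0, 0, 103, 1, 0, 0, 0, 0, 104, 1, 0, 0, 0, 0, 104.5, 1, 0, 0, 0, 0, 104.5, 1, 0, 0, 0]}}

```text
time_s: 17.48
position: [0.6369, 0.1561, 0.0301]
tcp_rot: [[0.504, 0.001, 0.864], [-0.864, 0.0, 0.504], [0.0, -1.0, 0.001]]
force: [-0.5, -1.0, -1.3]
opening: 0.409
```

>>> {"op": "jog_arm", "data": {"motion": [0, 0.5, 0, 0, 0, 0, 0, 1, 0, 0, 0, 0, 0, 1, 0, 0, 0, 0]}}

```text
time_s: 17.85
position: [0.6365, 0.156, 0.0285]
tcp_rot: [[0.504, -0.0, 0.864], [-0.864, -0.0, 0.504], [-0.0, -1.0, -0.0]]
force: [0.2, 0.5, -1.6]
opening: 0.415
```

>>> {"op": "jog_arm", "data": {"motion": [0, 0.5, 0, 0, 0, 0, 0, 1, 0, 0, 0, 0, 0, 1, 0, 0, 0, 0]}}

```text
time_s: 18.23
position: [0.6366, 0.156, 0.0281]
tcp_rot: [[0.504, 0.0, 0.864], [-0.864, -0.0, 0.504], [0.0, -1.0, 0.0]]
force: [-0.7, -1.3, 3.1]
opening: 0.412
```

>>> {"op": "jog_arm", "data": {"motion": [0, 0, 0, 0, 0, 0, 0, 0, 0, 0, 0, 0, 0, 0, 0, 0, 0, 0, 0, 0, 0, 0, 0, 0, 0, 0, 0, 0, 0, 0, 0, 0, 0, 0, 0, 0, 0, -10, 0, 0, 0, 0, 0, -40, 0, 0, 0, 0, 0, -90, 0, 0, 0, 0, 0, -150, 0, 0, 0, 0, 0, -180, 0, 0, 0, 0, 0, -180, 0, 0, 0, 0], "gripper": 1}}

```text
time_s: 19.73
position: [0.6385, 0.1562, 0.2118]
tcp_rot: [[0.504, 0.008, 0.864], [-0.864, 0.001, 0.504], [0.004, -1.0, 0.007]]
force: [0.5, 1.3, 0.3]
opening: 1.0
```

```bash
python3 - <<'E'
from h import *
snap("w9");plan(455,22,190,18)
E
```

```text
yaw 18 shift [  24.    18.7 -224.9] turn [-0.17 12.28  0.06]
yaw 198 shift [  24.    18.7 -224.9] turn [ 9.0000e-02 -1.6772e+02  2.5000e-01]
t 19.775 now [637.  156.1 209.3] zyaw 30.3 f [-0.8 -0.5 -1. ] open 0.999 j [  4.  35.  79.  -0.  66. -26.]
```

View pics/w9.png

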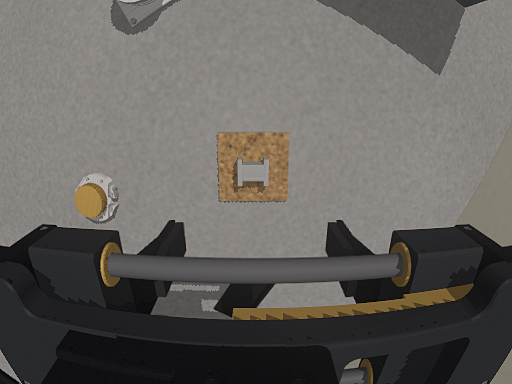

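>>> {"op": "jog_arm", "data": {"motion": [24, 10, -225, 0, 12, 0, 24, 10, -225, 0, 12, 0, 24, 10, -225, 0, 12, 0, 24, 19, -225, 0, 12, 0, 24, 19, -225, 0, 12, 0, 24, 19, -225, 0, 12, 0, 24, 19, -225, 0, 12, 0]}}

```text
time_s: 20.65
position: [0.4557, 0.0222, 0.1885]
tcp_rot: [[0.314, 0.001, 0.949], [-0.949, -0.0, 0.314], [0.0, -1.0, 0.001]]
force: [-0.5, -0.1, 0.3]
opening: 1.0
```

```bash
python3 - <<'E'
from h import *
snap("w10",crop=(190,110,330,230),f=5)
f=np.load("w10.npz");hsv=cv2.cvtColor(f["p"],cv2.COLOR_RGB2HSV);m=cv2.inRange(hsv,(8,110,120),(25,255,255))
m[:110]=0;m[230:]=0;m[:,:190]=0;m[:,330:]=0
c=max(cv2.findContours(m,0,1)[0],key=len)
P=onplane("wrist",c[:,0],.03,f["T"])[:,:2].astype(np.float32)*1000
print(cv2.minEnclosingCircle(P),cv2.fitEllipse(P))
x,y=cv2.fitEllipse(P)[0];plan(x,y,39,18)
E
```

```text
((470.26947021484375, 21.300533294677734), 23.430824279785156) ((471.18609619140625, 21.27113151550293), (42.47918701171875, 44.81112289428711), 24.188556671142578)
yaw 18 shift [  5.8 149.5  14.4] turn [-0.05  0.33  0.02]
yaw 198 shift [  5.8 149.5  14.4] turn [ 3.0000e-02 -1.7967e+02  8.0000e-02]
t 20.7 now [455.6  22.3 188.5] zyaw 18.3 f [-0.4  0.1  0.2] open 1.005 j [-11.  23. 109.   0.  48. -30.]
```

View pics/w10.png

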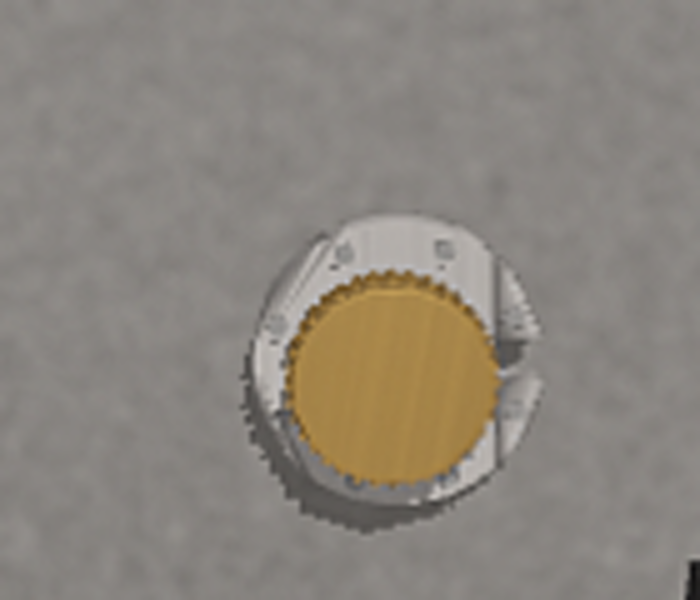

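>>> {"op": "jog_arm", "data": {"motion": [6, 40, 14.5, 0, 0, 0, 6, 85, 14.5, 0, 0, 0, 6, 115, 14.5, 0, 0, 0, 6, 135, 14.5, 0, 0, 0, 6, 144, 14.5, 0, 0, 0, 6, 147, 14.5, 0, 0, 0, 6, 148, 14.5, 0, 0, 0, 6, 148, 14.5, 0, 0, 0]}}

```text
time_s: 21.7
position: [0.4705, 0.0207, 0.0412]
tcp_rot: [[0.314, 0.001, 0.95], [-0.95, -0.0, 0.314], [0.001, -1.0, 0.001]]
force: [-0.1, 0.1, -0.2]
opening: 0.999
```

```bash
python3 - <<'E'
from h import *
plan(471.2,21,40,18)
E
```

```text
yaw 18 shift [-0.1  1.2  0.8] turn [-0.07  0.28  0.04]
yaw 198 shift [-0.1  1.2  0.8] turn [ 6.0000e-02 -1.7972e+02  1.1000e-01]
t 21.7 now [470.5  20.7  41.2] zyaw 18.3 f [-0.1  0.1 -0.2] open 0.999 j [-11.  40. 113.  -0.  27. -29.]
```

>>> {"op": "jog_arm", "data": {"motion": [0, 0.5, 1, 0, 0, 0, 0, 0.5, 1, 0, 0, 0, 0, 0.5, 1, 0, 0, 0, 0, 0.5, 1, 0, 0, 0, 0, 0.5, 1, 0, 0, 0, 0, 0.5, 1, 0, 0, 0, 0, 0.5, 1, 0, 0, 0, 0, 0.5, 1, 0, 0, 0, 0, 0.5, 1, 0, 0, 0], "gripper": 0}}

```text
time_s: 22.82
position: [0.4709, 0.021, 0.04]
tcp_rot: [[0.314, -0.0, 0.95], [-0.95, 0.0, 0.314], [-0.0, -1.0, -0.0]]
force: [-0.7, -0.8, 0.7]
opening: 0.498
```

>>> {"op": "jog_arm", "data": {"motion": [0, -1, 1, 0, 0, 0, 0, -6, 1, 0, 0, 0, 0, -16, 1, 0, 0, 0, 0, -30, 1, 0, 0, 0, 0, -50, 1, 0, 0, 0, 0, -70, 1, 0, 0, 0, 0, -80, 1, 0, 0, 0, 0, -80, 1, 0, 0, 0]}}

```text
time_s: 23.82
position: [0.4723, 0.0213, 0.121]
tcp_rot: [[0.314, 0.002, 0.95], [-0.95, -0.0, 0.314], [0.001, -1.0, 0.002]]
force: [0.2, 0.2, -1.9]
opening: 0.495
```

```bash
python3 - <<'E'
from h import *
snap("w11",crop=(130,110,380,300),f=3);plan(650,-159,125,18)
E
```

```text
yaw 18 shift [227.1  -4.5 112.6] turn [-0.03  0.28  0.02]
yaw 198 shift [227.1  -4.5 112.6] turn [ 3.0000e-02 -1.7972e+02  5.0000e-02]
t 23.875 now [471.9  21.3 120.4] zyaw 18.3 f [ 0.3  0.3 -1.3] open 0.497 j [-11.  31. 110.  -0.  39. -29.]
```

View pics/w11.png

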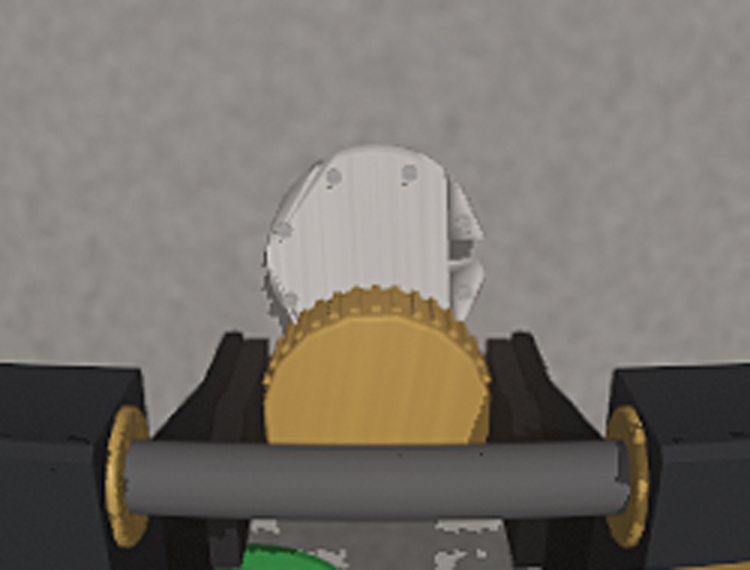

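>>> {"op": "jog_arm", "data": {"motion": [8, 0, 4, 0, 0, 0, 27, 0, 13, 0, 0, 0, 57, 0, 28, 0, 0, 0, 95, 0, 47, 0, 0, 0, 133, 0, 66, 0, 0, 0, 171, 0, 85, 0, 0, 0, 202, 0, 100, 0, 0, 0, 220, 0, 109, 0, 0, 0, 227, 0, 112.5, 0, 0, 0, 227, 0, 112.5, 0, 0, 0, 227, 0, 112.5, 0, 0, 0]}}

```text
time_s: 25.25
position: [0.649, -0.1582, 0.1196]
tcp_rot: [[0.314, -0.002, 0.949], [-0.949, 0.001, 0.314], [-0.001, -1.0, -0.001]]
force: [0.1, -0.3, -1.6]
opening: 0.494
```

```bash
python3 - <<'E'
from h import *
snap("w12");plan(650,-159,30,18)
T=np.load("w12.npz")["T"];print(project("wrist",[[.65,-.159,.004]],T))
E
```

```text
yaw 18 shift [ 1.2 89.8  0.7] turn [ 0.07  0.31 -0.07]
yaw 198 shift [ 1.2 89.8  0.7] turn [-1.0000e-01 -1.7969e+02 -1.0000e-01]
t 25.3 now [ 649.1 -158.1  119.8] zyaw 18.3 f [-0.3 -0.3 -1.6] open 0.494 j [-23.  42.  81.   0.  57. -42.]
[[255.29238863 194.24144801]]
```

View pics/w12.png

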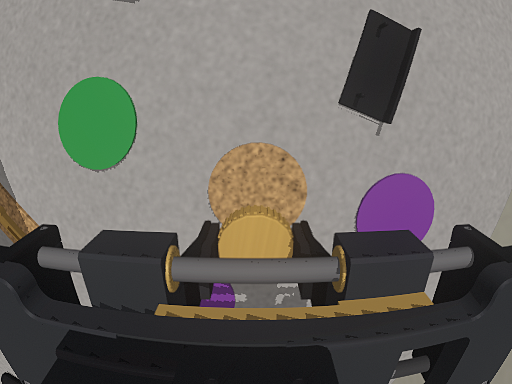

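>>> {"op": "jog_arm", "data": {"motion": [1, 15, 0.5, 0, 0, 0, 1, 40, 0.5, 0, 0, 0, 1, 62, 0.5, 0, 0, 0, 1, 76, 0.5, 0, 0, 0, 1, 84, 0.5, 0, 0, 0, 1, 87, 0.5, 0, 0, 0, 1, 88, 0.5, 0, 0, 0, 1, 88, 0.5, 0, 0, 0]}}

```text
time_s: 26.3
position: [0.6511, -0.1599, 0.0327]
tcp_rot: [[0.313, 0.001, 0.95], [-0.95, -0.0, 0.313], [0.001, -1.0, 0.001]]
force: [-0.7, 0.3, -2.3]
opening: 0.495
```

>>> {"op": "jog_arm", "data": {"motion": [0, 0.5, 0, 0, 0, 0, 0, 1, 0, 0, 0, 0, 0, 1, 0, 0, 0, 0]}}

```text
time_s: 26.68
position: [0.6507, -0.1597, 0.0311]
tcp_rot: [[0.314, 0.0, 0.95], [-0.95, -0.0, 0.314], [0.0, -1.0, 0.0]]
force: [-0.4, 0.1, -2.1]
opening: 0.495
```

>>> {"op": "jog_arm", "data": {"motion": [0, 0.5, 0, 0, 0, 0, 0, 1, 0, 0, 0, 0, 0, 1, 0, 0, 0, 0]}}

```text
time_s: 27.05
position: [0.6507, -0.1598, 0.0301]
tcp_rot: [[0.314, 0.0, 0.95], [-0.95, -0.0, 0.314], [0.0, -1.0, 0.0]]
force: [-0.2, 0.6, -1.7]
opening: 0.495
```

>>> {"op": "jog_arm", "data": {"motion": [0, 0.5, 0, 0, 0, 0, 0, 0.5, 0, 0, 0, 0, 0, 0.5, 0, 0, 0, 0]}}

```text
time_s: 27.42
position: [0.6507, -0.1597, 0.0301]
tcp_rot: [[0.314, 0.0, 0.95], [-0.95, -0.0, 0.314], [0.0, -1.0, 0.0]]
force: [-2.2, 0.1, 4.6]
opening: 0.493
```

>>> {"op": "jog_arm", "data": {"motion": [0, 0, 0, 0, 0, 0, 0, 0, 0, 0, 0, 0, 0, 0, 0, 0, 0, 0, 0, 0, 0, 0, 0, 0, 0, 0, 0, 0, 0, 0, 0, 0, 0, 0, 0, 0, 0, -10, 0, 0, 0, 0, 0, -40, 0, 0, 0, 0, 0, -90, 0, 0, 0, 0, 0, -150, 0, 0, 0, 0, 0, -170, 0, 0, 0, 0, 0, -170, 0, 0, 0, 0], "gripper": 1}}

```text
time_s: 28.92
position: [0.652, -0.1602, 0.2028]
tcp_rot: [[0.314, 0.006, 0.95], [-0.95, -0.002, 0.314], [0.004, -1.0, 0.004]]
force: [0.1, -0.2, -0.8]
opening: 1.003
```

```bash
python3 - <<'E'
from h import *
snap("w13");plan(460,22,190,18)
E
```

```text
yaw 18 shift [-232.4   10.1 -124.2] turn [-0.07  0.27  0.06]
yaw 198 shift [-232.4   10.1 -124.2] turn [ 1.0000e-01 -1.7973e+02  1.1000e-01]
t 28.975 now [ 650.8 -159.7  200.6] zyaw 18.3 f [-0.4  1.3  0.4] open 1.004 j [-23.  36.  78.  -0.  66. -42.]
```

View pics/w13.png

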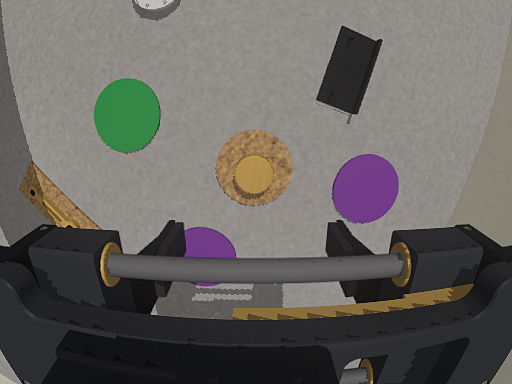

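>>> {"op": "jog_arm", "data": {"motion": [-232, 10, -124, 0, 0, 0, -232, 10, -124, 0, 0, 0, -232, 10, -124, 0, 0, 0, -232, 10, -124, 0, 0, 0, -232, 10, -124, 0, 0, 0, -232, 20, -124, 0, 0, 0, -232, 20, -124, 0, 0, 0, -232, 20, -124, 0, 0, 0]}}

```text
time_s: 29.98
position: [0.4616, 0.0206, 0.1791]
tcp_rot: [[0.312, 0.001, 0.95], [-0.95, -0.0, 0.312], [0.0, -1.0, 0.0]]
force: [-0.1, -0.7, 0.8]
opening: 1.002
```

```bash
python3 - <<'E'
from h import *
snap("w14",crop=(185,115,335,235),f=5);print(tcp().round(4))
E
```

```text
[[ 3.123e-01  6.000e-04  9.500e-01  4.614e-01]
 [-9.500e-01 -2.000e-04  3.123e-01  2.070e-02]
 [ 4.000e-04 -1.000e+00  5.000e-04  1.793e-01]
 [ 0.000e+00  0.000e+00  0.000e+00  1.000e+00]]
```

View pics/w14.png

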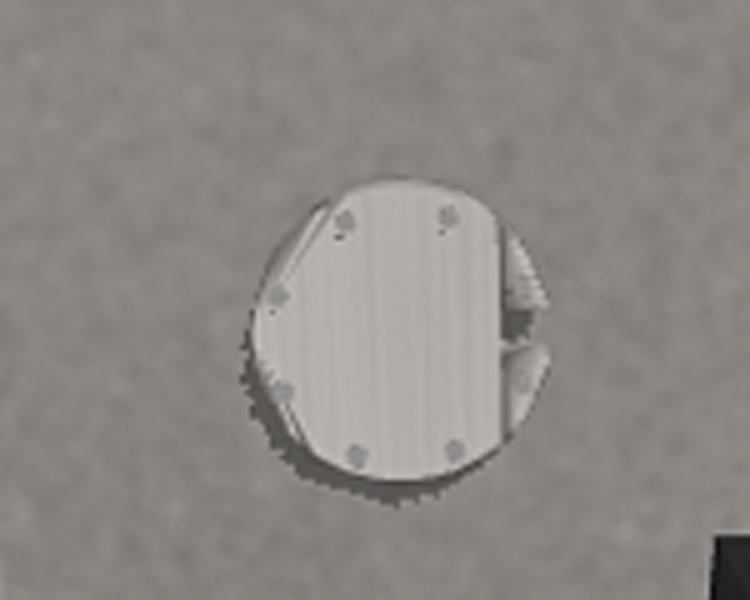

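```bash
python3 - <<'E'
from h import *
f=np.load("w14.npz");T=f["T"]
def un(q): return (np.array(q)+.5)/5-.5+np.array([185,115])
q=un([[345,221],[448,216],[278,296],[283,391],[358,456],[456,451],[525,384]])
P=onplane("wrist",q,.0145,T)[:,:2]*1000
A=np.c_[2*P,np.ones(len(P))];s=np.linalg.lstsq(A,(P**2).sum(1),rcond=None)[0];c=s[:2];r=np.sqrt(s[2]+c@c)
print("bolts c",c,"r",r,"res",(np.hypot(*(P-c).T)-r).round(1))
an=np.rad2deg(np.arctan2(*(P-c).T[::-1]));print(an.round(1));z=np.exp(1j*np.deg2rad((an-22.5)*8));print("mod45",np.rad2deg(np.angle(z.mean()))/8)
# outline
g=cv2.cvtColor(f["p"],cv2.COLOR_RGB2GRAY);m=(g>145).astype(np.uint8);mm=np.zeros_like(m);mm[130:222,225:305]=m[130:222,225:305]
c2=max(cv2.findContours(mm,0,1)[0],key=len);Q=onplane("wrist",c2[:,0],.014,T)[:,:2].astype(np.float32)*1000
print("enc",cv2.minEnclosingCircle(Q))
n=onplane("wrist",un([[502,305],[502,346],[548,306],[549,345]]),.014,T)*1000;print("notch",n.round(1),np.rad2deg(np.arctan2(*(n[:,:2].mean(0)-c)[::-1])))
for Pz in (.007,):pass
E
```

```text
bolts c [473.6072016   20.91698774] r 28.144994902187616 res [ 0.1 -0.1 -0.1  0.1  0.  -0.2  0.1]
[ 134.    89.   178.7 -137.4  -91.7  -46.9   -2.8]
mod45 20.761931134660088
enc ((473.1607666015625, 21.761770248413086), 32.93812561035156)
notch [[491.3  34.4  14. ]
 [494.3  25.8  14. ]
 [500.7  37.3  14. ]
 [503.9  29.2  14. ]] 24.167939354490382
```

```bash
python3 - <<'E'
from h import *
f=np.load("w14.npz")
cv2.imwrite("pics/n.png",cv2.resize(f["p"][160:205,270:305],None,fx=16,fy=13,interpolation=0)[:,:,::-1])
T=f["T"];a=np.deg2rad(20.8);R=np.array([[np.cos(a),-np.sin(a)],[np.sin(a),np.cos(a)]])
pts=np.array([[21,-5.5],[21,5.5],[31.5,-5.5],[31.5,5.5]])@R.T+[473.6,20.9]
print((project("wrist",np.c_[pts,[14]*4]/1000,T)-[270,160])*[16,13])
print((project("wrist",np.c_[pts,[0]*4]/1000,T)-[270,160])*[16,13])
E
```

```text
[[238.63072276 341.66902694]
 [235.33994777 212.41565384]
 [393.7998122  336.05316098]
 [391.9579769  207.02652945]]
[[219.44034092 296.82729975]
 [216.00364168 172.48647781]
 [368.44688746 291.52093411]
 [366.31120169 167.38094882]]
```

View pics/n.png

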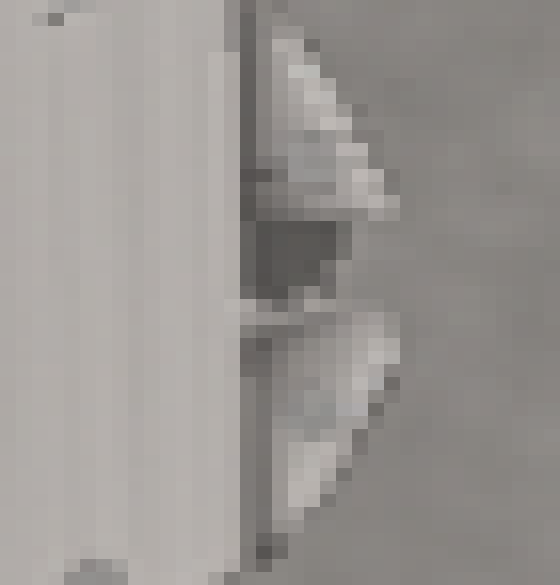

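>>> {"op": "jog_arm", "data": {"motion": [3.5, 0, 11.5, 0, -92.6, 0, 3.5, 0, 11.5, 0, -92.6, 0, 3.5, 0, 11.5, 0, -92.6, 0, 3.5, 0, 11.5, 0, -92.6, 0, 3.5, 0, 11.5, 0, -92.6, 0, 3.5, 0, 11.5, 0, -92.6, 0, 3.5, 0, 11.5, 0, -92.6, 0, 3.5, 0, 11.5, 0, -92.6, 0, 3.5, 0, 11.5, 0, -92.6, 0, 3.5, 0, 11.5, 0, -92.6, 0, 3.5, 0, 11.5, 0, -92.6, 0, 3.5, 0, 11.5, 0, -92.6, 0]}}

```text
time_s: 31.52
position: [0.4724, 0.0218, 0.1795]
tcp_rot: [[0.935, 0.0, -0.355], [0.355, 0.0, 0.935], [0.0, -1.0, -0.0]]
force: [-0.5, -0.0, 0.3]
opening: 0.999
```

```bash
python3 - <<'E'
from h import *
snap("w15",crop=(185,115,335,235),f=5);print(tcp().round(4))
E
```

```text
[[ 0.9347  0.     -0.3555  0.4723]
 [ 0.3555 -0.      0.9347  0.0219]
 [ 0.     -1.     -0.      0.1795]
 [ 0.      0.      0.      1.    ]]
```

View pics/w15.png

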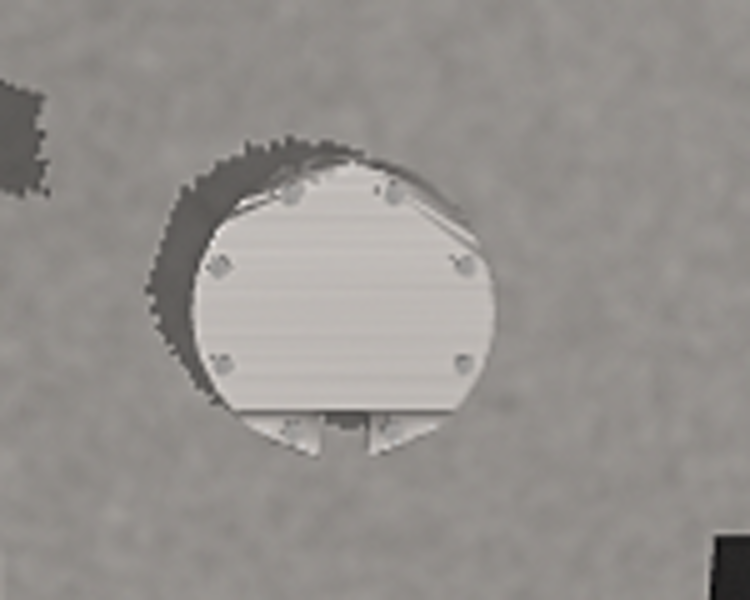

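```bash
cat >> h.py <<'E'
def circ(P):
    A=np.c_[2*P,np.ones(len(P))];s=np.linalg.lstsq(A,(P**2).sum(1),rcond=None)[0];c=s[:2];r=np.sqrt(s[2]+c@c)
    return c,r,(np.hypot(*(P-c).T)-r).round(1)
E
python3 - <<'E'
from h import *
f=np.load("w15.npz");T=f["T"]
def un(q): return (np.array(q)+.5)/5-.5+np.array([185,115])
q=un([[291,191],[395,190],[219,265],[464,264],[223,363],[463,362],[292,431],[390,430]])
P=onplane("wrist",q,.0145,T)[:,:2]*1000
c,r,res=circ(P);print(c,r,res)
an=np.rad2deg(np.arctan2(*(P-c).T[::-1]));z=np.exp(1j*np.deg2rad((an-22.5)*8));print("mod45",np.rad2deg(np.angle(z.mean()))/8)
n=onplane("wrist",un([[321,430],[369,430]]),.014,T)[:,:2]*1000;print(n,np.rad2deg(np.arctan2(*(n.mean(0)-c)[::-1])),np.linalg.norm(n[1]-n[0]))
print("cover in tool mm",T[:3,:3].T@(np.r_[c/1000,.0145]-T[:3,3])*1000)
plan(c[0],c[1],26,110.8)
E
```

```text
[472.95391585  20.57101133] 28.159884639903506 [ 0.1  0.4 -0.2 -0.4 -0.3 -0.1  0.4  0. ]
mod45 20.672601224512764
[[499.2607411   25.55669231]
 [495.56903551  35.31166229]] 21.96030335471827 10.430154811324213
cover in tool mm [ 9.06352430e-02  1.65049701e+02 -1.37489917e+00]
yaw 110.8 shift [ 1.000e-01  1.535e+02 -1.500e+00] turn [0.   0.02 0.  ]
yaw 290.8 shift [ 1.000e-01  1.535e+02 -1.500e+00] turn [   0.   -179.98   -0.  ]
t 31.575 now [472.3  21.9 179.5] zyaw 110.8 f [-0.8 -0.1 -0.8] open 0.998 j [ -11.   24.  107.   -0.   48. -122.]
```

>>> {"op": "jog_arm", "data": {"motion": [0, 40, -1.5, 0, 0, 0, 0, 85, -1.5, 0, 0, 0, 0, 118, -1.5, 0, 0, 0, 0, 138, -1.5, 0, 0, 0, 0, 148, -1.5, 0, 0, 0, 0, 151, -1.5, 0, 0, 0, 0, 152, -1.5, 0, 0, 0, 0, 152, -1.5, 0, 0, 0, 0, 152, -1.5, 0, 0, 0]}}

```text
time_s: 32.7
position: [0.4731, 0.0205, 0.0281]
tcp_rot: [[0.934, 0.001, -0.356], [0.356, -0.0, 0.934], [0.001, -1.0, -0.001]]
force: [-0.2, 0.3, -0.3]
opening: 0.998
```

```bash
python3 - <<'E'
from h import *
snap("w16");plan(473,20.6,26,110.8)
E
```

```text
yaw 110.8 shift [-0.   2.1  0.1] turn [0.03 0.08 0.05]
yaw 290.8 shift [-0.   2.1  0.1] turn [ 8.0000e-02 -1.7992e+02 -5.0000e-02]
t 32.75 now [473.1  20.5  28.1] zyaw 110.9 f [-0.2 -0.1 -0.8] open 1.0 j [ -11.   42.  112.   -0.   26. -122.]
```

View pics/w16.png

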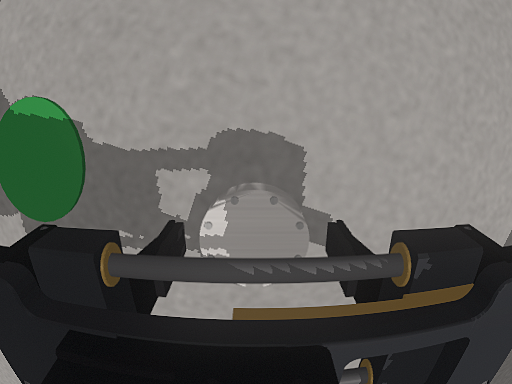

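>>> {"op": "jog_arm", "data": {"motion": [0, 2, 0, 0, 0, 0, 0, 2, 0, 0, 0, 0, 0, 2, 0, 0, 0, 0, 0, 2, 0, 0, 0, 0, 0, 2, 0, 0, 0, 0, 0, 2, 0, 0, 0, 0, 0, 2, 0, 0, 0, 0, 0, 2, 0, 0, 0, 0], "gripper": 0}}

```text
time_s: 33.75
position: [0.4727, 0.0206, 0.0255]
tcp_rot: [[0.934, -0.0, -0.356], [0.356, 0.0, 0.934], [-0.0, -1.0, 0.0]]
force: [0.0, 0.3, -1.4]
opening: 0.726
```

>>> {"op": "jog_arm", "data": {"motion": [0, -1, 0, 0, 0, 0, 0, -6, 0, 0, 0, 0, 0, -16, 0, 0, 0, 0, 0, -34, 0, 0, 0, 0, 0, -60, 0, 0, 0, 0, 0, -90, 0, 0, 0, 0, 0, -120, 0, 0, 0, 0, 0, -140, 0, 0, 0, 0, 0, -150, 0, 0, 0, 0, 0, -152, 0, 0, 0, 0, 0, -152, 0, 0, 0, 0]}}

```text
time_s: 35.12
position: [0.4723, 0.0206, 0.1771]
tcp_rot: [[0.934, -0.001, -0.356], [0.356, 0.0, 0.934], [-0.001, -1.0, 0.001]]
force: [-1.2, 0.7, -1.7]
opening: 0.725
```

```bash
python3 - <<'E'
from h import *
snap("w17");plan(439,272,180,58)
E
```

```text
yaw 58 shift [ 58.5  -3.  246.7] turn [-1.000e-02  5.287e+01 -1.000e-01]
yaw 238 shift [ 58.5  -3.  246.7] turn [-1.2000e-01 -1.2713e+02  1.0000e-02]
t 35.175 now [472.2  20.7 176.9] zyaw 110.9 f [ 0.1  0.4 -1.2] open 0.721 j [ -11.   25.  107.    0.   48. -122.]
```

View pics/w17.png

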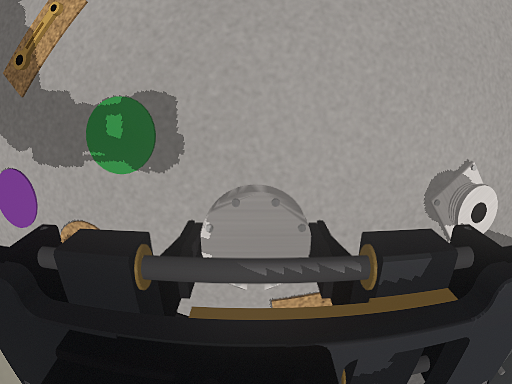

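>>> {"op": "jog_arm", "data": {"motion": [2, 0, 8, 0, 1.5, 0, 7, 0, 28, 0, 6, 0, 14, 0, 58, 0, 12, 0, 22, 0, 95, 0, 20, 0, 31, 0, 133, 0, 28.5, 0, 40, 0, 170, 0, 36, 0, 48, 0, 203, 0, 43, 0, 54, 0, 228, 0, 49, 0, 57, 0, 241, 0, 52, 0, 58.5, -3, 247, 0, 52.9, 0, 58.5, -3, 247, 0, 52.9, 0, 58.5, -3, 247, 0, 52.9, 0]}}

```text
time_s: 36.67
position: [0.4394, 0.2716, 0.1804]
tcp_rot: [[0.848, -0.0, 0.531], [-0.531, -0.0, 0.848], [-0.0, -1.0, -0.001]]
force: [0.5, -0.3, -1.5]
opening: 0.725
```

```bash
python3 - <<'E'
from h import *
snap("w18");print(tcp().round(4))
p=np.load("w18.npz")["p"];cv2.imwrite("pics/w18c.png",cv2.resize(p[90:230,185:335],None,fx=5,fy=4,interpolation=2)[:,:,::-1])
E
```

```text
[[ 8.476e-01 -5.000e-04  5.307e-01  4.394e-01]
 [-5.307e-01 -3.000e-04  8.476e-01  2.715e-01]
 [-2.000e-04 -1.000e+00 -5.000e-04  1.804e-01]
 [ 0.000e+00  0.000e+00  0.000e+00  1.000e+00]]
```

View pics/w18.png

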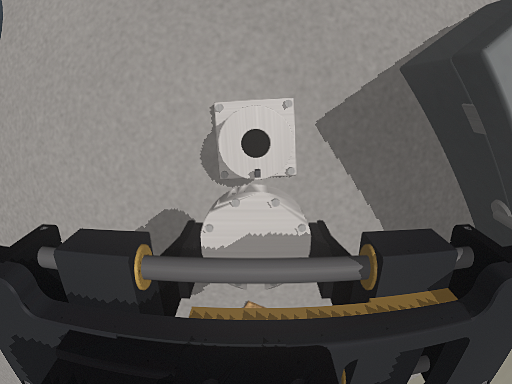

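View pics/w18c.png

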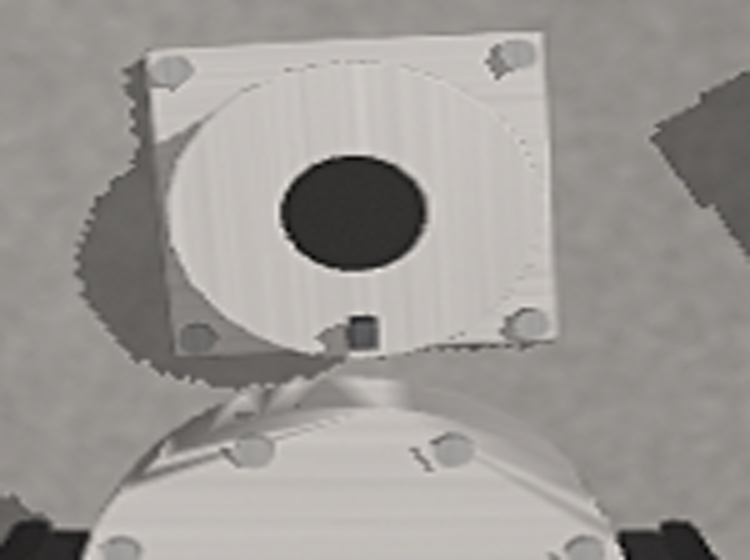

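```bash
python3 - <<'E'
from h import *
from scipy.optimize import least_squares
f=np.load("w18.npz");T=f["T"];p=f["p"]
def un(q): return (np.array(q)+.5)/np.array([5,4])-.5+np.array([185,90])
g=p.astype(int).sum(2);m=np.zeros(g.shape,np.uint8);m[120:165,235:280]=(g[120:165,235:280]<260)
c=max(cv2.findContours(m,0,1)[0],key=len)
for dil in (0,):
    Q=onplane("wrist",c[:,0],.04,T)[:,:2]*1000
    print("hole",circ(Q)[:2])
hc=circ(Q)[0]
E=onplane("wrist",un([[170,215],[240,88],[380,62],[300,67],[205,125],[185,270],[215,305]]),.04,T)[:,:2]*1000
print("seat",circ(E))
k=onplane("wrist",un([[362,332]]),.05,T)[0,:2]*1000
print("key",k,np.linalg.norm(k-hc),"yaw",np.rad2deg(np.arctan2(*(k-hc)[::-1])))
b=onplane("wrist",un([[170,71],[513,55],[529,324],[198,337]]),.012,T)[:,:2]*1000
print("foot bolts",b.round(1),b.mean(0),[np.linalg.norm(b[i]-b[i-1]).round(1) for i in range(4)])
d1=b[1]-b[0];d2=b[2]-b[3];d3=b[3]-b[0];d4=b[2]-b[1]
print([np.rad2deg(np.arctan2(d[1],d[0])).round(1) for d in (d1,d2,d3,d4)])
zb=T[2,3]-.011
B=onplane("wrist",un([[252,451],[454,450],[120,551],[585,550]]),zb,T)*1000
L=((B-T[:3,3]*1000)@T[:3,:3])
fit=least_squares(lambda v:np.hypot(L[:,0]-v[0],L[:,2]-v[1])-28.15,[0,0]);print("cover in tool x,z",fit.x,fit.fun.round(1))
an=np.rad2deg(np.arctan2(L[:,0]-fit.x[0],L[:,2]-fit.x[1]));print("bolt angles in tool",an)
H=np.r_[hc,40]-T[:3,3]*1000;print("hole in tool",T[:3,:3].T@H)
E
```

```text
hole (array([405.32397071, 294.49495108]), np.float64(13.215754165529374))
seat (array([404.95252613, 295.31245029]), np.float64(35.63354080849883), array([-0.2,  0.7, -0.1, -0. , -0.6,  0.2,  0. ]))
key [428.75625671 281.73339   ] 26.682006452773244 yaw -28.573348826707882
foot bolts [[356.5 280.5]
 [390.6 342.5]
 [453.5 308.6]
 [418.9 246.7]] [404.91014584 294.56657885] [np.float64(71.0), np.float64(70.7), np.float64(71.4), np.float64(71.0)]
[np.float64(61.2), np.float64(60.8), np.float64(-28.5), np.float64(-28.3)]
cover in tool x,z [-0.41534062  1.33079774] [-0.1  0.   0.2  0.1]
bolt angles in tool [-112.79701668  -67.17020766 -157.19981377  -23.05922723]
hole in tool [-41.04849311 140.37123566   1.41451654]
```

>>> {"op": "jog_arm", "data": {"motion": [-4, 0, 0, 0, -0.5, 0, -14, 0, 0, 0, -1.5, 0, -26, 0, 0, 0, -2.5, 0, -36, 10, 0, 0, -3.4, 0, -40.5, 25, 0, 0, -3.4, 0, -40.5, 45, 0, 0, -3.4, 0, -40.5, 65, 0, 0, -3.4, 0, -40.5, 78, 0, 0, -3.4, 0, -40.5, 84, 0, 0, -3.4, 0, -40.5, 85, 0, 0, -3.4, 0, -40.5, 85, 0, 0, -3.4, 0]}}

```text
time_s: 38.1
position: [0.4054, 0.2938, 0.0959]
tcp_rot: [[0.878, 0.001, 0.479], [-0.479, 0.0, 0.878], [0.001, -1.0, 0.001]]
force: [-0.3, 0.6, -1.2]
opening: 0.726
```

```bash
python3 - <<'E'
from h import *
snap("w19");snap("s19","side",(150,110,250,185),6);snap("t19","top",(100,220,170,290),8)
a=np.deg2rad(58);o=np.array([439.4,271.5])+np.array([[.8476,.5307],[-.5307,.8476]])@[-40.6,.1]
print(o);plan(o[0],o[1],68,61.3)
E
```

```text
[405.04051 293.13118]
yaw 61.3 shift [-0.1 28.1 -0.8] turn [-0.06  0.07  0.04]
yaw 241.3 shift [-0.1 28.1 -0.8] turn [ 7.0000e-02 -1.7993e+02  9.0000e-02]
t 38.25 now [405.5 293.8  96.1] zyaw 61.4 f [-0.6 -0.5 -1. ] open 0.727 j [ 23.  35. 107.   0.  38. -38.]
```

View pics/w19.png

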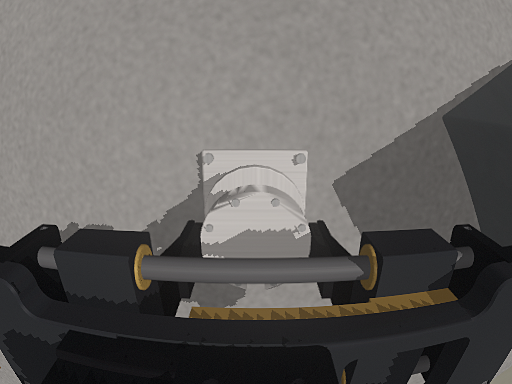

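View pics/s19.png

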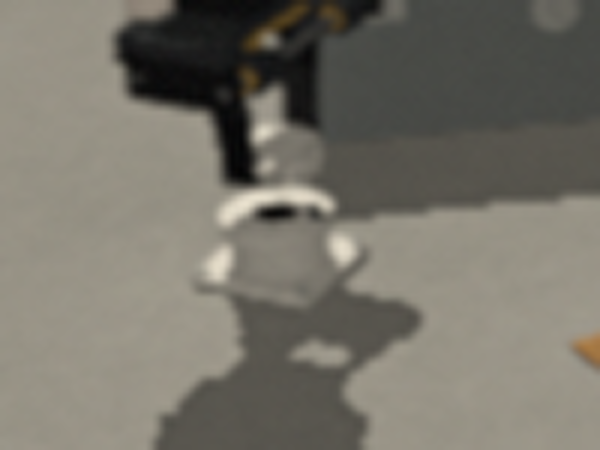

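```bash
python3 - <<'E'
from h import *
from scipy.optimize import least_squares
f=np.load("w19.npz");T=f["T"];p=f["p"]
cv2.imwrite("pics/w19c.png",cv2.resize(p[140:245,190:320],None,fx=6,fy=5.5,interpolation=2)[:,:,::-1])
E
```

```text
(no output)
```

View pics/w19c.png

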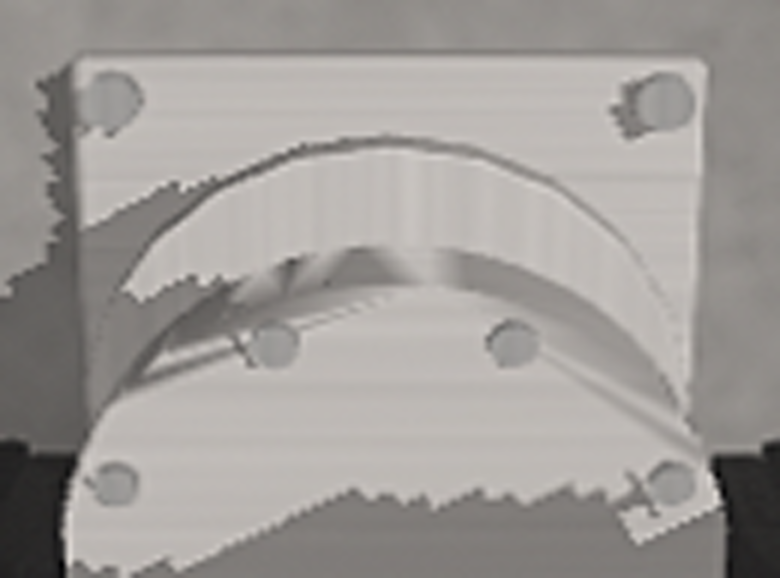

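```bash
python3 - <<'E'
from h import *
from scipy.optimize import least_squares
T=np.load("w19.npz")["T"]
def un(q): return (np.array(q)+.5)/np.array([6,5.5])-.5+np.array([190,140])
def tool(q,z):
    return (onplane("wrist",un(q),z,T)*1000-T[:3,3]*1000)@T[:3,:3]
b=tool([[113,99],[665,100]],.012);L=tool([[275,344],[512,343],[116,484],[672,483]],T[2,3]-.011)
fit=least_squares(lambda v:np.hypot(L[:,0]-v[0],L[:,2]-v[1])-28.15,[0,0])
d=b[1]-b[0];print("foot mid",b.mean(0)[[0,2]],"width",np.linalg.norm(d),"yaw err deg",np.rad2deg(np.arctan2(d[0],d[2])))
print("cyl centre tool x",b.mean(0)[0]+35.45,"z",b.mean(0)[2],"cover",fit.x,fit.fun.round(2))
an=np.rad2deg(np.arctan2(L[:,0]-fit.x[0],L[:,2]-fit.x[1]));print(an)
E
```

```text
foot mid [-37.31134683   0.77944291] width 70.98900551268456 yaw err deg 0.21443672526475047
cyl centre tool x -1.86134683173578 z 0.7794429086400747 cover [-0.28958369  1.39471944] [-0.02  0.02  0.01 -0.01]
[-112.31987937  -67.87248062 -157.24217022  -22.81480518]
```

>>> {"op": "jog_arm", "data": {"motion": [-1, 3, -0.7, 0, 0, 0, -1, 8, -0.7, 0, 0, 0, -1, 13, -0.7, 0, 0, 0, -1, 16, -0.7, 0, 0, 0, -1, 18, -0.7, 0, 0, 0, -1, 19, -0.7, 0, 0, 0, -1, 20, -0.7, 0, 0, 0, -1, 21, -0.7, 0, 0, 0, -1, 22, -0.7, 0, 0, 0, -1, 22, -0.7, 0, 0, 0]}}

```text
time_s: 39.5
position: [0.4038, 0.2935, 0.0735]
tcp_rot: [[0.878, -0.0, 0.479], [-0.479, -0.0, 0.878], [-0.0, -1.0, -0.0]]
force: [0.0, 0.9, -1.7]
opening: 0.723
```

>>> {"op": "jog_arm", "data": {"motion": [0, 1, 0, 0, 0, 0, 0, 2, 0, 0, 0, 0, 0, 3, 0, 0, 0, 0, 0, 4, 0, 0, 0, 0, 0, 5, 0, 0, 0, 0, 0, 6, 0, 0, 0, 0, 0, 6, 0, 0, 0, 0]}}

```text
time_s: 40.38
position: [0.4038, 0.2935, 0.0675]
tcp_rot: [[0.878, -0.0, 0.479], [-0.479, -0.0, 0.878], [-0.0, -1.0, -0.0]]
force: [0.4, -0.5, -0.6]
opening: 0.728
```

>>> {"op": "jog_arm", "data": {"motion": [0, 0.5, 0, 0, 0, 0, 0, 1, 0, 0, 0, 0, 0, 1, 0, 0, 0, 0]}}

```text
time_s: 40.75
position: [0.4038, 0.2935, 0.0665]
tcp_rot: [[0.878, -0.0, 0.479], [-0.479, -0.0, 0.878], [-0.0, -1.0, -0.0]]
force: [-0.3, 0.0, -1.8]
opening: 0.726
```

>>> {"op": "jog_arm", "data": {"motion": [0, 0.5, 0, 0, 0, 0, 0, 1, 0, 0, 0, 0, 0, 1, 0, 0, 0, 0]}}

```text
time_s: 41.12
position: [0.4039, 0.2935, 0.0655]
tcp_rot: [[0.878, 0.0, 0.479], [-0.479, 0.0, 0.878], [0.0, -1.0, 0.0]]
force: [0.5, -0.2, -1.9]
opening: 0.719
```

>>> {"op": "jog_arm", "data": {"motion": [0, 0.5, 0, 0, 0, 0, 0, 0.5, 0, 0, 0, 0, 0, 0.5, 0, 0, 0, 0]}}

```text
time_s: 41.5
position: [0.4039, 0.2935, 0.0655]
tcp_rot: [[0.878, 0.0, 0.479], [-0.479, 0.0, 0.878], [0.0, -1.0, 0.0]]
force: [-0.5, -0.2, 5.6]
opening: 0.726
```

>>> {"op": "jog_arm", "data": {"motion": [0, 0, 0, 0, 0, 0, 0, 0, 0, 0, 0, 0, 0, 0, 0, 0, 0, 0, 0, 0, 0, 0, 0, 0, 0, 0, 0, 0, 0, 0, 0, 0, 0, 0, 0, 0, 0, -5, 0, 0, 0, 0, 0, -20, 0, 0, 0, 0, 0, -60, 0, 0, 0, 0, 0, -110, 0, 0, 0, 0, 0, -140, 0, 0, 0, 0, 0, -140, 0, 0, 0, 0], "gripper": 1}}

```text
time_s: 43.0
position: [0.4054, 0.2943, 0.2084]
tcp_rot: [[0.878, 0.007, 0.479], [-0.479, 0.003, 0.878], [0.005, -1.0, 0.006]]
force: [-0.2, -0.8, -1.0]
opening: 0.998
```

```bash
python3 - <<'E'
from h import *
snap("w20",crop=(185,100,335,230),f=5);snap("s20","side",(150,110,270,200),6);snap("t20","top");print(tcp().round(3))
E
```

```text
[[ 0.878 -0.001  0.479  0.403]
 [-0.479 -0.001  0.878  0.293]
 [-0.001 -1.    -0.001  0.205]
 [ 0.     0.     0.     1.   ]]
```

View pics/w20.png

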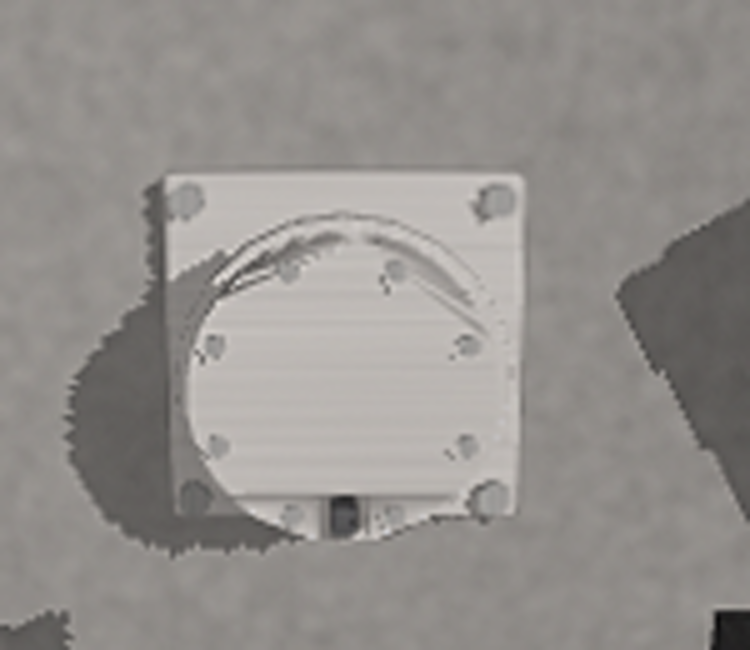

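View pics/s20.png

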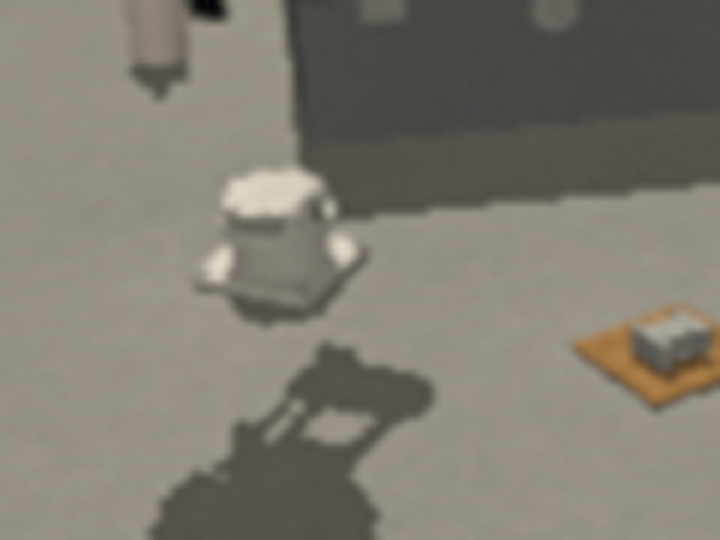

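View pics/t20.png

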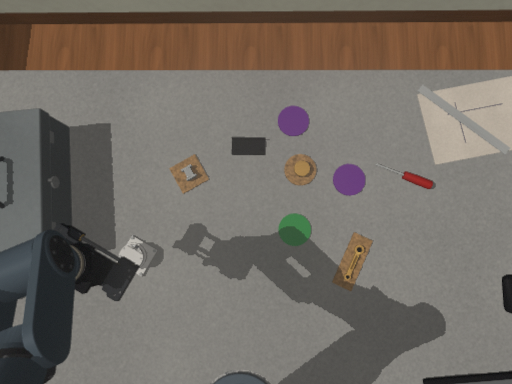

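```bash
python3 - <<'E'
from h import *
f=np.load("w20.npz");T=f["T"]
def un(q): return (np.array(q)+.5)/5-.5+np.array([185,100])
c,r,e=circ(onplane("wrist",un([[287,269],[395,269],[215,345],[468,344],[217,446],[467,445],[292,516],[390,516]]),.0545,T)[:,:2]*1000)
b=onplane("wrist",un([[188,201],[497,201],[491,497],[195,496]]),.012,T)[:,:2]*1000
print("cover",c,r,e,"foot",b.mean(0),np.linalg.norm(c-b.mean(0)))
# zs: top-view depth-free checks
p=np.load("t20.npz")["p"];p0=np.load("top0.npz")["p"]
cv2.imwrite("pics/t20c.png",np.hstack([cv2.resize(p[y-25:y+25,x-25:x+25],None,fx=5,fy=5,interpolation=2) for x,y in ((189,173),(300,169),(352,262))])[:,:,::-1])
print("screwdriver/deflector diff",np.abs(p.astype(int)-p0)[130:195,370:440].mean(),np.abs(p.astype(int)-p0)[130:160,225:272].mean())
E
```

```text
cover [403.75221805 295.06496879] 28.067421396117922 [ 0.2  0.2 -0.3 -0.3 -0.1 -0.   0.2  0.1] foot [404.57386097 294.83038662] 0.8544740342869048
screwdriver/deflector diff 6.052234432234433 4.640425531914894
```

View pics/t20c.png

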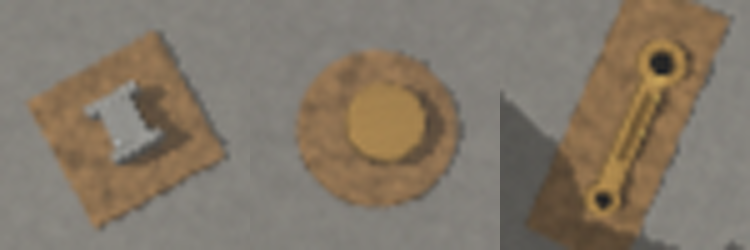

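```bash
python3 -c "
from rig import bot
print(bot.hand_in(),bot.read_state()['time_s'])"
```

```text
the job is handed in; nothing more can be done
the job is handed in; nothing more can be done
```

I took the pile apart in order, set each part on its own pad and fitted the cover on the cylinder block. I handed the job in at about 43 s, and the hand-in gives no verdict.

What the last checks showed:

- **Rod:** about 3–4 mm from the long pad's centre in the wrist view, and parallel to the pad.
- **Crosshead:** roughly 5 mm or less from the square pad's centre in the wrist and top views.
- **Wheel:** roughly 5 mm or less from the round pad's centre in the wrist and top views.
- **Cover:** it came to rest at the expected seat height and is 0.9 mm off the block's axis. The key is visible in the middle of the notch.
- **Forces:** force readings on setting down stayed between 3 and 9 N.
- **Smoke deflector and screwdriver:** they look unmoved in the last top view. The image difference there was small (mean 5–6 grey levels), but I did not measure their positions.

**Disagreements:** My first estimate of the block's direction from the top camera was -32°. The wrist views of its foot bolts and key agreed on about -28.6°, so I used those. Two estimates of the cover's final shift along the notch direction differed by 1.4 mm. I took a value in between, and the final check above confirmed the fit.

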